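# Fit stepped spacer blades in an electrode stack and clamp it

## Task

Swing the toggle clamp of the electrode stack back fully open, then slide every stepped spacer blade on the bench into a plate gap that it fits: its thin tip goes all the way in and its shoulder stops against the plates (if the nose will not enter, the gap is too tight; if the shoulder goes in too, it is too wide; try another). Leave the blades there, swing the clamp fully shut onto the keeper bar again, and do not disturb the other things on the bench.

Things in the scene. Friction and masses are not known exactly. Their poses are not given: they have to be found in the camera images.
- stack_frame: fixed aluminium frame, 236 x 58 deep x 58 high mm, with four pairs of upright steel plates in a row (each pair 40 wide, 46 deep, 48 high, in front of a back panel), a steel keeper bar across their tops and the toggle clamp at its -y end. Origin: middle of its front plane at bench level; x points away from the robot into the stack, y along the row of gaps, z up
- gap_1 (a point): mouth of first gap from the frame's +y end, between a pair of plates 48 high and 46 deep mm: middle of the mouth, on the plates' front face, bench level; axes as the frame's, x into the gap. Gaps are open at front and top and down to the bench, 58 apart. One is 14 mm wide, one 10, two 6; which is which is not told
- gap_2 (a point): mouth of second gap from the frame's +y end, between a pair of plates 48 high and 46 deep mm: middle of the mouth, on the plates' front face, bench level; axes as the frame's, x into the gap. Gaps are open at front and top and down to the bench, 58 apart. One is 14 mm wide, one 10, two 6; which is which is not told
- gap_3 (a point): mouth of third gap from the frame's +y end, between a pair of plates 48 high and 46 deep mm: middle of the mouth, on the plates' front face, bench level; axes as the frame's, x into the gap. Gaps are open at front and top and down to the bench, 58 apart. One is 14 mm wide, one 10, two 6; which is which is not told
- gap_4 (a point): mouth of fourth gap from the frame's +y end, between a pair of plates 48 high and 46 deep mm: middle of the mouth, on the plates' front face, bench level; axes as the frame's, x into the gap. Gaps are open at front and top and down to the bench, 58 apart. One is 14 mm wide, one 10, two 6; which is which is not told
- spacer_thick: thickest spacer blade, on edge: black handle 60 x 26 wide x 26 high mm, then steel shoulder 16 long, 16.4 thick, then tip 24 long, 12.5 thick, round nose; steel 1 to 21 mm above the bench; 0.12 kg. Origin: middle of the handle's underside; x along the blade to the nose (at x = 70 mm), z up. Grip across the handle's 26 from above
- spacer_middle: middle spacer blade, on edge: black handle 60 x 26 wide x 26 high mm, then steel shoulder 16 long, 12.4 thick, then tip 24 long, 8.5 thick, round nose; steel 1 to 21 mm above the bench; 0.12 kg. Origin: middle of the handle's underside; x along the blade to the nose (at x = 70 mm), z up. Grip across the handle's 26 from above
- spacer_thin_1: thin (may be absent) spacer blade, on edge: black handle 60 x 26 wide x 26 high mm, then steel shoulder 16 long, 8.4 thick, then tip 24 long, 4.5 thick, round nose; steel 1 to 21 mm above the bench; 0.12 kg. Origin: middle of the handle's underside; x along the blade to the nose (at x = 70 mm), z up. Grip across the handle's 26 from above
- spacer_thin_2: thin (may be absent) spacer blade, on edge: black handle 60 x 26 wide x 26 high mm, then steel shoulder 16 long, 8.4 thick, then tip 24 long, 4.5 thick, round nose; steel 1 to 21 mm above the bench; 0.12 kg. Origin: middle of the handle's underside; x along the blade to the nose (at x = 70 mm), z up. Grip across the handle's 26 from above
- spacer_thick_step (a point): point of spacer_thick on its middle line at bench level, where the tip meets the shoulder (46 mm in front of the body's origin); at the mouth of the gap when the blade fits and is home
- spacer_middle_step (a point): point of spacer_middle on its middle line at bench level, where the tip meets the shoulder (46 mm in front of the body's origin); at the mouth of the gap when the blade fits and is home
- spacer_thin_1_step (a point): point of spacer_thin_1 on its middle line at bench level, where the tip meets the shoulder (46 mm in front of the body's origin); at the mouth of the gap when the blade fits and is home
- spacer_thin_2_step (a point): point of spacer_thin_2 on its middle line at bench level, where the tip meets the shoulder (46 mm in front of the body's origin); at the mouth of the gap when the blade fits and is home
- clamp (a joint): angle of the toggle clamp in rad: 0 shut (pressing arm level on the keeper bar, black handle upright), 1.4 fully open (arm upright, handle lying outwards to the frame's -y). Its weight carries it over centre: beyond about 0.9 it falls open by itself, below about 0.6 it falls shut; pushing takes under 5 N
- clamp_hinge (a point): on the clamp's hinge axis, 66 mm above the bench, at x = 30, y = -130 mm in the frame; the axis runs along the frame's x. Arm and handle are at right angles and move in the frame's y-z plane through this point
- clamp_handle (a point): on the clamp's black round handle (18 mm thick, its foot 22 and its end 97 from the hinge), 92 mm from the hinge; straight above the hinge when shut. To open push it towards the frame's -y
- clamp_arm_end (a point): end of the clamp's steel pressing arm (12 wide, 10 thick, 100 long mm; it runs parallel to the line from the hinge, 10 off it on the handle's side). When open it stands upright, leaning a little to +y; to shut push the arm towards the frame's +y
- sample_pot: bystander: specimen pot with red cap, 46 across, 57 high mm; origin under its middle
- ledge_pot: bystander: white screw pot, 67 across, 66 high mm, on the tray at the left; origin under its middle
- timer: bystander: black timer 34x72x59 mm on the tray at the left; origin under its middle
- pen_black: bystander: black marker pen, 126 mm long, lying on the tray at the left; origin under its middle

How it is judged:
By the outcome, as a careful person would: the job done as asked, in the order asked, and still so for the second after the job is handed in, with the robot touching nothing.
Of spacer_thin_1, spacer_thin_2 only 1 to 2 are there at a start; the rules pass over those that are not, and their reading is None.
At some moment in a run one of spacer_thick, spacer_middle, spacer_thin_1, spacer_thin_2 may be knocked a few centimetres aside while the robot is not near it.
Once in a run the grip may slacken for a moment while it holds something.
It also fails if it takes over 210 s, if anything falls off the work surface, if the arm or the gripper's body presses on something with over 40 N, if the wrist force passes 120 N, or if a joint passes its speed limit or range.

## Robot

A 6-joint arm with a two-finger parallel gripper is mounted at the origin on a cart in front of the work surface, level with it; the furniture and walls round the work are solid. World frame = base frame: x ahead of the robot, y to its left, z up, the work surface at z = 0. Lengths are in mm, angles in rad, forces in N, time in s.
With the tool pointing down it reaches from about 400 to 925 mm from the base axis. Payload 12.5 kg.
Tool frame: the origin (TCP) lies between the finger pads; the fingertips stand 11 mm ahead of it and the grasp point (between the pads) lies 8 mm behind it (env.tip_extent is the distance from the TCP to the fingertips, in mm); x points along the fingers, z is the direction in which the jaws open and shut, and the axes are right-handed (so a half turn about x gives the same grasp; the last joint's range is limited). The gripper opens to 95 mm and grips with 3 to 60 N. Pads are 20 mm wide; open, the fingers measure 119 mm over their backs; the gripper's body (75 mm by 180 mm) begins 59 mm behind the grasp point.
Start: joints at [1.07, 0.491, 1.559, -0, 1.092, -0.106], TCP at [240.376, 576.948, 192.961] pointing down, gripper open.
Joint ranges: [-3.1, 3.1], [-0.84, 2.19], [0.05, 2.79], [-1.13, 4.28], [0.06, 2.93], [-2.69, 2.69]. Speed limits (rad/s): [2.22, 2.22, 2.79, 3.14, 3.14, 3.14].

## Interface

Orientations are given as [roll, pitch, yaw] about the fixed x, y, z axes, in that order (R = Rz(yaw) Ry(pitch) Rx(roll)).
In Python, from cell import status, imaging, env gives the robot as it stands. The module is installed in compiled form; this text tells all that it offers.
- The arm moves only by the tool apply_moves, never from a script. Its argument "increments" is a list of rows, each a list of 5 numbers: the closure, from 0 (fully open) to 1 (shut), then the shift along the tool's x, y, z in mm, then the turn about the tool's x in degrees. A call has 1 to 10 rows; each row shifts and turns the commanded pose from where the row before left it, along the tool's axes as they then stand; what a row does not reach is not made up. A row lasts 1/10 s, in which the tool goes at most 50 mm and 8.59 degrees, less where a joint would pass 70% of its speed; a pose out of reach is approached as far as the arm can. A call with a gripper value outside its range is refused whole. The fingers move at their own pace and stop on an object; the grip force is fixed at half the most. Time passes only in rows, so rows that do not move let the fingers close. It gives the time, the measured TCP pose, the force and the opening at its end, in the units of the state.
- status.state(): the state, without advancing time (a new reading comes with each control period).
- imaging.read_camera(name): name is "side" or "top"; returns a dict with "pixels" (400x640x3 uint8, red, green, blue), "fovy" (degrees; the focal length in pixels is half the picture's height over the tangent of half this angle, whatever the lens; pixels are square), "cx", "cy" (the principal point, pixels), "distortion" ([k1, k2, p1, p2, k3] as OpenCV has them; the pictures are not rectified), "R" (3x3) and "t" (3): a world point X has camera coordinates R X + t. Camera axes: x right, y down, z forward; pixel columns grow to the right and rows downward; lengths in mm; the calibration is good to about 2 mm. A picture is of the moment at which its call begins. There is no depth.
- env.job_done(): hands the job in, once; it reports no verdict.
The state is a dict: "t": time; "joints": joint angles; "qvel": joint speeds; "tau": joint torques, N m; "eef_pos": TCP position; "tcp_rot": TCP orientation; "ft_force": force on the tool from outside, world axes, zero at the start; "moment": the same for the moment, N m; "opening": opening from 0.0 (shut) to 1.0 (fully open).
Only numpy, scipy, OpenCV 4.12 (cv2) and the standard library are available. Lean on these libraries where they do the work, as an engineer would, in place of code of your own. Each camera call takes 0.05 s, during which the arm holds its last target. There are 200 camera calls.

## Working session

There is one attempt and no reset: what is moved stays moved. The work goes in short steps, Python scripts to look and compute and a tool call to move; the robot and the scene stay as the last step left them, time stands still between calls to the robot, and variables do not carry over. Pictures are saved under pics/ and viewed, about 12 in all and at most 16, crops included, and the job is handed in when it is done.

Besides the shell and the picture viewer there is one more tool, called after ">>>" by a JSON object that holds its "fn" and its "kwargs". apply_moves: Moves the arm, as the interface text tells. Its arguments: {"type":"object","properties":{"increments":{"type":"array"}},"required":["increments"]}

```bash
mkdir -p pics; cat > h.py <<'E'
import numpy as np, cv2
from cell import status, imaging, env
def cam(n):
    c=imaging.read_camera(n); f=200/np.tan(np.radians(c['fovy'])/2)
    c['K']=np.array([[f,0,c['cx']],[0,f,c['cy']],[0,0,1.]]); c['R']=np.array(c['R']);c['t']=np.array(c['t']);c['d']=np.array(c['distortion'],float)
    c['bgr']=np.ascontiguousarray(c['pixels'][:,:,::-1]); return c
def plane(c,px,z):
    p=np.atleast_2d(np.array(px,float))
    u=cv2.undistortPoints(p[:,None],c['K'],c['d'])[:,0]
    d=np.c_[u,np.ones(len(u))]@c['R']; o=-c['R'].T@c['t']
    return o+d*((z-o[2])/d[:,2])[:,None]
def proj(c,X):
    return cv2.projectPoints(np.atleast_2d(np.array(X,float)),cv2.Rodrigues(c['R'])[0],c['t'],c['K'],c['d'])[0][:,0]
E
python3 - <<'E'
from h import *
for n in('top','side'):
    c=cam(n); cv2.imwrite(f'pics/{n}0.png',c['bgr']); print(n,c['K'][0,0],-c['R'].T@c['t'],c['R'].round(2).tolist(),c['d'])
print(status.state())
E
```

```text
top 469.51118961379564 [ 156.86794968 -107.72591964 1197.9008305 ] [[-0.08, -1.0, -0.01], [-0.95, 0.08, -0.3], [0.3, -0.02, -0.95]] [0.03376675 0.         0.         0.         0.        ]
side 370.1717066165367 [346.49843452 593.95037055 657.21069046] [[-0.98, -0.2, 0.01], [-0.13, 0.59, -0.8], [0.15, -0.79, -0.6]] [0.01252512 0.         0.         0.         0.        ]
{'t': 0.1, 'joints': array([ 1.07038137e+00,  4.91479573e-01,  1.55940437e+00,  8.53182648e-06,
        1.09169696e+00, -1.05588187e-01]), 'qvel': array([-0.00048061, -0.0015629 , -0.00252683, -0.000276  ,  0.00066288,
        0.00086577]), 'tau': array([ 2.26124997e-03, -6.13620043e+01, -2.58608437e+01,  6.93841930e-02,
        4.70241252e-02, -1.12981131e-04]), 'eef_pos': array([240.25794897, 576.71229591, 192.42697574]), 'tcp_rot': array([ 3.02834726,  1.56980805, -2.07887242]), 'ft_force': array([-0.10926594, -1.34493259, -0.7113972 ]), 'moment': array([ 0.00705939, -0.00474938,  0.00403049]), 'opening': 1.0014131594835478}
```

View pics/top0.png

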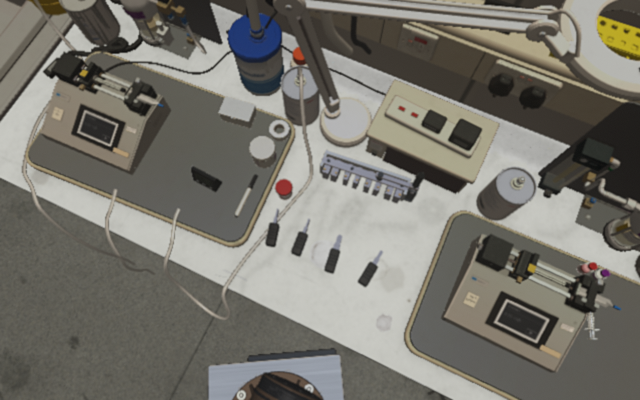

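View pics/side0.png

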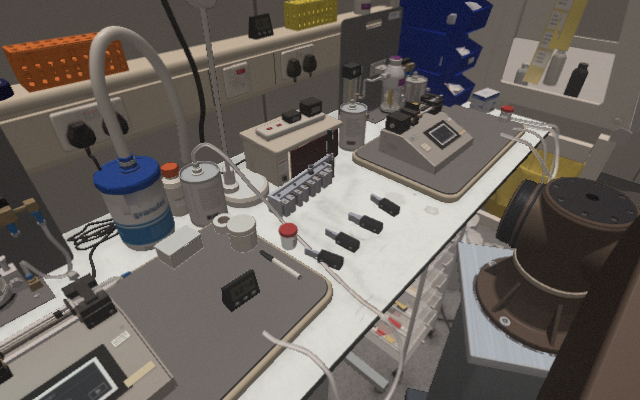

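Four blades lie at top px ~(273,233), (300,240), (332,256) and (370,270); the stack is at (320–418, 155–195) with the clamp at its right end. I'll zoom in.

```bash
python3 - <<'E'
from h import *
c=cam('top');print(proj(c,[[240,577,193],[0,0,0],[500,0,0],[240,577,0]]).round())
a=cv2.resize(c['bgr'][140:290,240:440],None,fx=4,fy=4,interpolation=cv2.INTER_CUBIC)
cv2.imwrite('pics/tz.png',a)
c=cam('side');b=cv2.resize(c['bgr'][140:280,250:410],None,fx=4,fy=4,interpolation=cv2.INTER_CUBIC)
print(proj(c,[[240,577,193],[0,0,0],[500,0,0]]).round())
cv2.imwrite('pics/sz.png',b)
E
```

```text
[[-23. 339.]
 [277. 427.]
 [267. 219.]
 [ 33. 341.]]
[[467. 716.]
 [535. 302.]
 [311. 265.]]
```

View pics/tz.png

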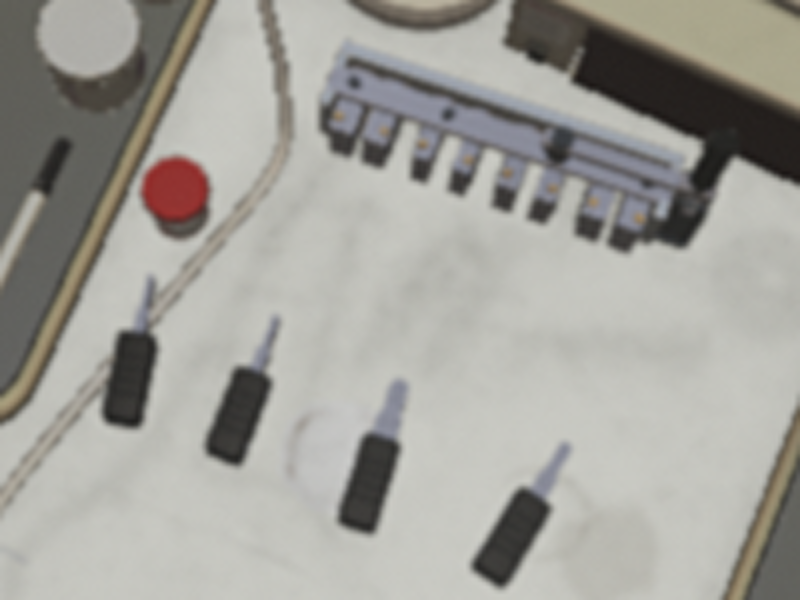

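View pics/sz.png

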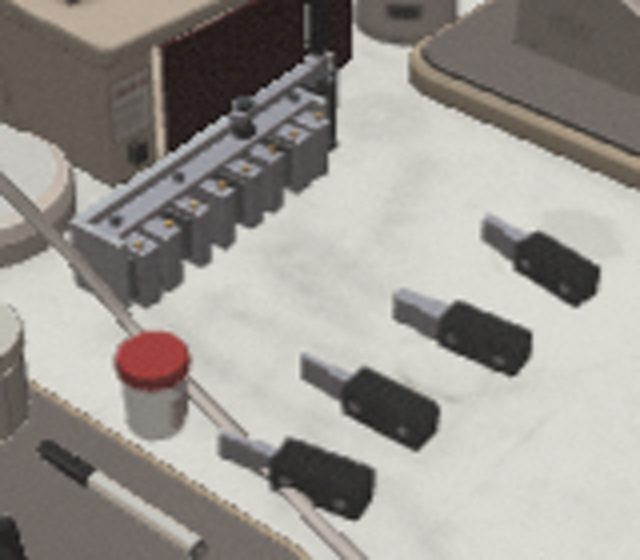

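```bash
cat >> h.py <<'E'
def blades(c,box,thr=75):
    """black handle blobs -> centre, axis yaw (towards +x), length,width at z=13"""
    x0,y0,x1,y1=box; m=np.zeros((400,640),np.uint8)
    m[y0:y1,x0:x1]=(c['bgr'].max(2)[y0:y1,x0:x1]<thr)*255
    n,l,s,_=cv2.connectedComponentsWithStats(m); out=[]
    for i in range(1,n):
        if not 80<s[i,4]<700: continue
        yy,xx=np.where(l==i); P=plane(c,np.c_[xx,yy],13)[:,:2]
        ctr=P.mean(0); w,v=np.linalg.eigh(np.cov((P-ctr).T)); a=v[:,1]*np.sign(v[0,1])
        out.append((ctr.round(1),round(np.degrees(np.arctan2(a[1],a[0])),1),np.sqrt(12*w).round(),s[i,4]))
    return out
E
python3 - <<'E'
from h import *
for n,box in(('top',(255,215,400,290)),('side',(300,180,410,275))):
    c=cam(n); print(n); [print(b) for b in blades(c,box)]
    h=cv2.cvtColor(c['bgr'],cv2.COLOR_BGR2HSV)
    m=((h[...,0]<25)&(h[...,0]>8)&(h[...,1]>90)).astype(np.uint8)
    x0,y0,x1,y1=(318,150,410,205) if n=='top' else (265,150,345,225)
    k=np.zeros_like(m);k[y0:y1,x0:x1]=m[y0:y1,x0:x1]
    nn,l,s,ct=cv2.connectedComponentsWithStats(k)
    for i in range(1,nn): print(ct[i].round(1),s[i,4],plane(c,ct[i],48).round(1)[0,:2])
    cv2.imwrite(f'pics/{n}st.png',cv2.resize(c['bgr'][y0-10:y1+5,x0-5:x1+25],None,fx=6,fy=6,interpolation=cv2.INTER_CUBIC))
E
```

```text
top
(array([454. , -13.2]), np.float64(-14.2), array([24., 59.]), np.int32(212))
(array([423.7, -81.3]), np.float64(-24.0), array([23., 59.]), np.int32(205))
(array([ 373.2, -161.4]), np.float64(-22.2), array([22., 59.]), np.int32(197))
(array([ 332.1, -248.2]), np.float64(-37.5), array([22., 59.]), np.int32(204))
side
(array([ 334.7, -250.5]), np.float64(-49.7), array([41., 68.]), np.int32(217))
(array([ 376.2, -163.4]), np.float64(-33.1), array([43., 64.]), np.int32(257))
(array([427.1, -83.7]), np.float64(-34.5), array([40., 65.]), np.int32(281))
(array([456.4, -15.6]), np.float64(-25.1), array([37., 64.]), np.int32(305))
[296. 153.] 1 [ 653.3 -424.7]
[334. 153.] 1 [ 532.  -452.8]
[300. 155.] 1 [ 637.2 -415.2]
[295.5 161. ] 2 [ 641.3 -375.7]
[329. 168.] 1 [ 529.7 -358.7]
[323. 173.] 1 [ 541.7 -326.9]
[318. 177.] 1 [ 551.6 -302.2]
[311. 182.] 1 [ 565.6 -272. ]
[305.  185.5] 2 [ 578.2 -250.9]
[298. 191.] 1 [ 590.7 -220.3]
[292.  195.5] 2 [ 601.2 -196. ]
[284. 201.] 1 [ 615.4 -167.1]
```

View pics/topst.png

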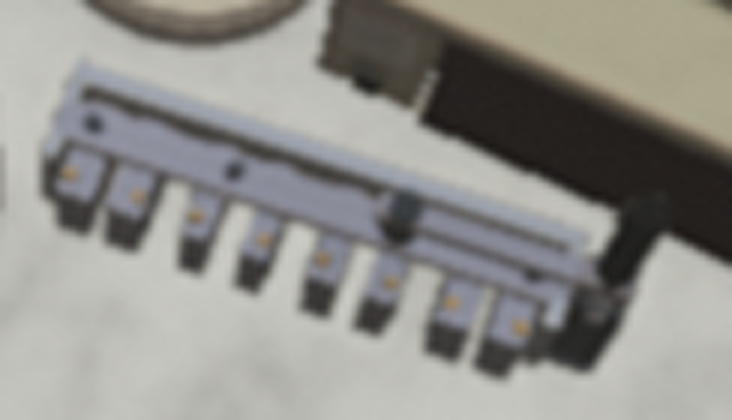

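View pics/sidest.png

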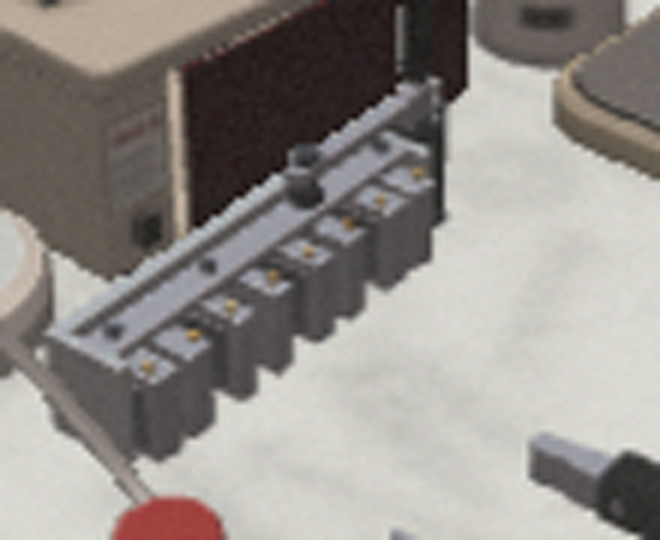

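```bash
cat >> h.py <<'E'
def rect(c,o,yaw,xr,yr,z,s=4):
    """metric picture: column = y from yr[0] down to yr[1] (right = -y), row = x from xr[1] (top) to xr[0]"""
    a=np.radians(yaw); ex=np.array([np.cos(a),np.sin(a)]); ey=np.array([-ex[1],ex[0]])
    ys=np.arange(yr[0],yr[1],-1/s); xs=np.arange(xr[1],xr[0],-1/s)
    Y,X=np.meshgrid(ys,xs); P=np.array(o)[:2]+X[...,None]*ex+Y[...,None]*ey
    p=proj(c,np.c_[P.reshape(-1,2),np.full(X.size,z)]).reshape(*X.shape,2).astype(np.float32)
    return cv2.remap(c['bgr'],p[...,0],p[...,1],cv2.INTER_CUBIC)
E
python3 - <<'E'
from h import *
o=(572.5,-262.8); ims=[]
for n in('top','side'):
    c=cam(n); h=cv2.cvtColor(c['bgr'],cv2.COLOR_BGR2HSV)
    if n=='top':
        b,g,r=[c['bgr'][...,i].astype(int) for i in range(3)]
        m=np.clip(r-b,0,None)*1.; 
        l=[]
        for px in [(68,173),(137,195),(194,216),(263,240),(322,259),(390,282),(452,302),(520,327)]:
            x,y=313+px[0]/6,140+px[1]/6; X,Y=int(x),int(y); w=m[Y-1:Y+3,X-1:X+3]; gy,gx=np.mgrid[Y-1:Y+3,X-1:X+3]
            l.append(plane(c,[(w*gx).sum()/w.sum(),(w*gy).sum()/w.sum()],48)[0,:2])
        l=np.array(l);print(l.round(1)); d=l-l.mean(0);v=np.linalg.svd(d)[2][0];v*=np.sign(v[1]);print(l.mean(0),np.degrees(np.arctan2(-v[0],v[1])),(d@v).round(1))
    im=rect(c,o,-24.1,(-40,30),(125,-125),48,3); 
    for y in range(-120,121,10): cv2.line(im,(int((125-y)*3),0),(int((125-y)*3),10 if y%50==0 else 5),(0,0,255),1)
    for x in range(-40,31,10): cv2.line(im,(0,int((30-x)*3)),(10 if x==0 else 5,int((30-x)*3)),(0,0,255),1)
    ims.append(im)
cv2.imwrite('pics/rect.png',np.vstack(ims))
E
```

```text
[[ 611.7 -161.5]
 [ 598.1 -191.3]
 [ 587.3 -214.8]
 [ 573.4 -244.1]
 [ 562.8 -267.6]
 [ 549.  -297.1]
 [ 538.4 -320.8]
 [ 524.5 -349.5]]
[ 568.15862698 -255.82196299] -24.831530907351013 [ 103.9   71.2   45.3   12.8  -12.9  -45.5  -71.5 -103.3]
```

View pics/rect.png

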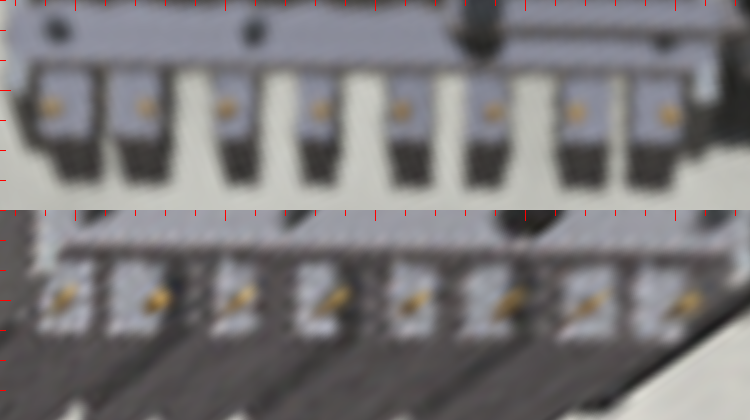

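Gap widths read from the rectified view: gap 1 is 6, gap 2 is 14, gap 3 is 10 and gap 4 is 6 mm. Both ~4.5 mm tips are the two left blades, then thick, then middle at far right. Next I'll write a move calculator and check the obstacles.

```bash
cat >> h.py <<'E'
from scipy.spatial.transform import Rotation as Ro
YAW=-24.7; O=np.array([560.3,-254.7])
def fr(x,y,o=None,yaw=None):
    o=O if o is None else o; a=np.radians(YAW if yaw is None else yaw); return np.array(o)+[x*np.cos(a)-y*np.sin(a),x*np.sin(a)+y*np.cos(a)]
def tool():
    s=status.state(); return np.array(s['eef_pos']),Ro.from_euler('xyz',s['tcp_rot']).as_matrix(),s
def to(p,bladeyaw=None):
    """turn (deg about tool x) so that jaws open across bladeyaw, and shift in tool axes after that turn"""
    q,R,s=tool(); turn=0
    if bladeyaw is not None:
        j=np.degrees(np.arctan2(R[1,2],R[0,2])); w=bladeyaw+90
        e=(w-j+90)%180-90; turn=-e   # tool x points down
        R=R@Ro.from_euler('x',turn,degrees=True).as_matrix()
    print('turn',round(turn,1),'shift',(R.T@(np.array(p,float)-q)).round(1),'j6',s['joints'][5].round(2))
E
python3 - <<'E'
from h import *
q,R,s=tool(); print(q,R.round(3))
c=cam('top'); print('box front bottom',plane(c,[(384.7,160),(435.5,183.7)],0).round(),'pot',plane(c,[285,187],57).round(),'wpot',plane(c,[262,148],66).round(),'cylR',plane(c,[(495,215),(518,180)],0).round())
c=cam('side');print('box',plane(c,[(292,187),(338,150)],0).round(),'pot',plane(c,[288,230],57).round())
to((450,200,240),-24.7)
E
```

```text
[240.37852379 576.92249834 192.87550167] [[-0.    -0.923  0.385]
 [-0.     0.385  0.923]
 [-1.     0.    -0.   ]]
box front bottom [[ 642. -332.    0.]
 [ 562. -460.    0.]] pot [[565. -57.  57.]] wpot [[675.  -3.  66.]] cylR [[ 462. -601.    0.]
 [ 554. -681.    0.]]
box [[ 633. -301.   -0.]
 [ 537. -560.    0.]] pot [[568. -47.  57.]]
turn 2.1 shift [ -47.1 -348.  -254.9] j6 -0.11
```

>>> {"fn": "apply_moves", "kwargs": {"increments": [[1, -5, -35, -25.5, 2.1], [1, -5, -35, -25.5, 0], [1, -5, -35, -25.5, 0], [1, -5, -35, -25.5, 0], [1, -5, -35, -25.5, 0], [1, -5, -35, -25.5, 0], [1, -5, -35, -25.5, 0], [1, -5, -35, -25.5, 0], [1, -5, -35, -25.5, 0], [1, -2, -33, -25.5, 0]]}}

```text
t: 1.5
eef_pos: [452.1, 198.9, 240.6]
tcp_rot: [-0.826, 1.57, 0.313]
ft_force: [0.3, 0.2, 0.4]
opening: 0.21
```

```bash
python3 - <<'E'
from h import *
q,R,s=tool(); print(q,R.round(3)); 
# ready point +y side of handle, 45 mm away
p=fr(30,-130+50); print(p); to((*p,215),-24.7)
E
```

```text
[452.07737876 198.93540883 240.58456989] [[ 0.001 -0.908  0.418]
 [ 0.     0.418  0.908]
 [-1.    -0.001  0.001]]
[ 554.12587942 -339.91666642]
turn -0.0 shift [  25.5 -317.9 -446.9] j6 -0.86
```

>>> {"fn": "apply_moves", "kwargs": {"increments": [[1, 0, -27, -37, 0], [1, 0, -27, -37, 0], [1, 0, -27, -37, 0], [1, 0, -27, -37, 0], [1, 0, -27, -37, 0], [1, 0, -27, -37, 0], [1, 0, -27, -37, 0], [1, 0, -27, -37, 0], [1, 0, -27, -37, 0], [1, 0, -27, -37, 0]]}}

```text
t: 2.5
eef_pos: [541.8, -250.4, 240.0]
tcp_rot: [-1.104, 1.57, 0.035]
ft_force: [0.8, 0.5, 0.3]
opening: 0.006
```

>>> {"fn": "apply_moves", "kwargs": {"increments": [[1, 12, -24, -38, 0], [1, 13, -24, -39, 0], [1, 0, 0, 0, 0]]}}

```text
t: 2.8
eef_pos: [552.4, -342.9, 212.2]
tcp_rot: [1.587, 1.568, 2.723]
ft_force: [-0.4, 0.9, -0.3]
opening: 0.005
```

```bash
python3 - <<'E'
from h import *
q,R,s=tool(); print(q,s['opening'])
a=[]
for n,(x0,y0) in(('top',(280,90)),('side',(190,40))):
    c=cam(n); b=c['bgr'].copy(); 
    for X in ([*q[:2],q[2]-11],[*fr(30,-130),66],[*fr(30,-130),163],[*fr(0,0),0],[*fr(0,118),0],[*fr(0,-118),0]):
        p=proj(c,X)[0]; cv2.circle(b,tuple(int(round(v)) for v in p),1,(0,0,255),-1)
    a.append(cv2.resize(b[y0:y0+150,x0:x0+200],None,fx=3,fy=3,interpolation=cv2.INTER_CUBIC)[:300*2,:])
cv2.imwrite('pics/cl.png',cv2.resize(np.hstack(a),None,fx=.66,fy=.66))
E
```

```text
[ 552.37752574 -342.87143063  212.20367954] 0.005160371529355144
```

View pics/cl.png

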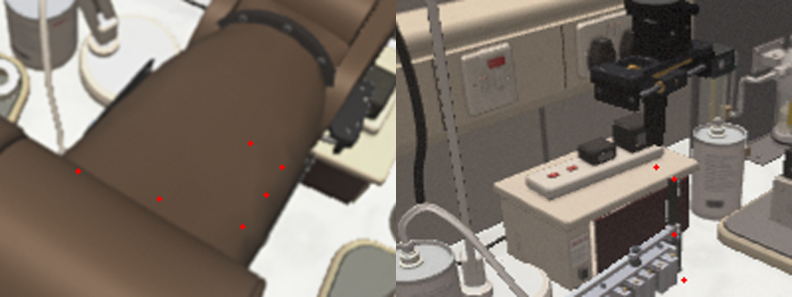

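```bash
python3 - <<'E'
from h import *
q,R,s=tool(); print(q)
c=cam('side'); b=cv2.resize(c['bgr'][40:180,270:370],None,fx=5,fy=5,interpolation=cv2.INTER_CUBIC)[:600]
b=cv2.resize(c['bgr'][60:180,270:370],None,fx=5,fy=5,interpolation=cv2.INTER_CUBIC)
for X in ([*q[:2],q[2]-11],[*q[:2],q[2]+67],[*fr(30,-130),66],[*fr(30,-130),163]):
    p=(proj(c,X)[0]-[270,60])*5; print(p); cv2.circle(b,tuple(int(round(v)) for v in p),4,(0,0,255),1)
cv2.imwrite('pics/cl2.png',b)
E
```

```text
[ 552.70225273 -339.00175594  214.07620686]
[252.11366621 317.97649097]
[252.39799281 183.29436829]
[298.35419601 492.44721455]
[301.15329259 350.39327076]
```

View pics/cl2.png

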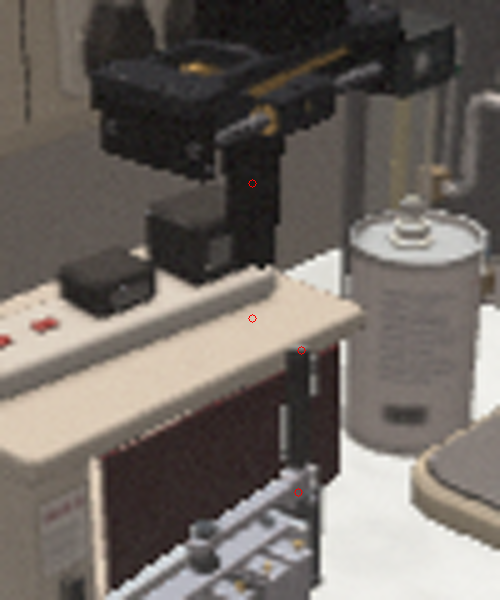

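```bash
python3 - <<'E'
from h import *
c=cam('side'); np.save('s0.npy',c['bgr']); 
for y in range(86,132,2): print(y,c['bgr'][y,312:334].max(1).tolist())
E
```

```text
86 [41, 109, 110, 100, 99, 67, 56, 50, 41, 47, 70, 85, 58, 35, 25, 36, 34, 85, 91, 95, 97, 93]
88 [31, 68, 55, 47, 36, 35, 28, 27, 29, 28, 28, 27, 30, 25, 32, 85, 95, 97, 93, 93, 92, 95]
90 [27, 88, 51, 29, 30, 27, 23, 27, 26, 32, 29, 23, 28, 28, 85, 95, 93, 98, 93, 95, 94, 96]
92 [31, 84, 52, 28, 31, 29, 24, 31, 24, 28, 25, 29, 22, 29, 84, 95, 96, 96, 93, 95, 95, 94]
94 [35, 88, 49, 31, 24, 32, 29, 29, 30, 28, 28, 24, 23, 27, 83, 96, 95, 95, 94, 94, 93, 94]
96 [94, 96, 96, 50, 34, 27, 35, 27, 26, 28, 30, 32, 32, 30, 85, 97, 94, 96, 96, 97, 96, 95]
98 [77, 74, 78, 42, 31, 31, 27, 32, 32, 31, 33, 31, 31, 30, 88, 95, 96, 93, 93, 96, 95, 94]
100 [76, 77, 75, 45, 29, 30, 34, 27, 32, 29, 29, 32, 28, 28, 88, 94, 94, 96, 94, 93, 95, 97]
102 [72, 77, 76, 42, 29, 32, 27, 30, 33, 31, 30, 36, 27, 85, 94, 95, 99, 93, 94, 92, 95, 98]
104 [57, 51, 43, 34, 34, 30, 30, 32, 31, 29, 35, 36, 31, 87, 95, 97, 94, 93, 94, 96, 94, 95]
106 [40, 37, 36, 29, 28, 30, 28, 30, 30, 33, 30, 29, 34, 86, 96, 95, 92, 96, 98, 94, 93, 95]
108 [63, 67, 65, 65, 40, 24, 35, 27, 32, 35, 28, 39, 28, 85, 96, 98, 95, 96, 96, 
[... 524 characters left out ...]
18, 221, 220, 219]
120 [116, 115, 116, 110, 108, 110, 106, 103, 127, 131, 176, 192, 204, 211, 215, 218, 220, 216, 220, 220, 220, 219]
122 [111, 106, 99, 126, 131, 177, 193, 202, 211, 214, 218, 218, 218, 219, 219, 218, 219, 218, 218, 218, 220, 219]
124 [182, 195, 206, 211, 215, 215, 218, 217, 216, 215, 217, 219, 219, 220, 219, 220, 219, 220, 218, 219, 218, 218]
126 [219, 217, 219, 216, 220, 218, 219, 218, 219, 219, 218, 218, 220, 219, 219, 218, 219, 221, 218, 213, 192, 171]
128 [219, 219, 221, 220, 221, 220, 220, 220, 220, 218, 218, 217, 218, 220, 214, 208, 187, 166, 132, 114, 113, 110]
130 [220, 220, 218, 219, 219, 219, 218, 218, 219, 220, 214, 201, 182, 156, 125, 82, 59, 60, 58, 60, 94, 86]
```

>>> {"fn": "apply_moves", "kwargs": {"increments": [[1, 20, 0, 0, 0], [1, 20, 0, 0, 0], [1, 0, 0, 0, 0], [1, 0, 0, 0, 0]]}}

```text
t: 3.4
eef_pos: [553.6, -337.6, 176.0]
tcp_rot: [-1.623, 1.57, -0.483]
ft_force: [0.8, -0.2, 0.2]
opening: 0.002
```

```bash
python3 - <<'E'
from h import *
q,R,s=tool(); print(q); c=cam('side'); print(proj(c,[*q[:2],q[2]-11]))
for y in range(96,146,2): print(y,c['bgr'][y,312:334].max(1).tolist())
E
```

```text
[ 553.55743952 -337.62579596  175.96764571]
[[320.00000173 136.0663215 ]]
96 [34, 34, 36, 34, 40, 35, 34, 35, 56, 111, 114, 120, 65, 32, 33, 37, 35, 35, 54, 40, 34, 33]
98 [30, 36, 35, 35, 37, 31, 35, 64, 99, 89, 73, 78, 69, 42, 39, 30, 35, 35, 39, 33, 34, 30]
100 [33, 32, 32, 59, 94, 87, 65, 57, 57, 45, 57, 87, 83, 47, 32, 34, 39, 33, 84, 97, 95, 96]
102 [43, 79, 72, 61, 57, 50, 40, 28, 30, 32, 28, 33, 31, 31, 90, 94, 95, 97, 95, 95, 96, 94]
104 [34, 41, 41, 32, 27, 27, 33, 31, 35, 23, 32, 32, 35, 32, 84, 95, 96, 98, 95, 96, 97, 96]
106 [33, 40, 31, 33, 30, 32, 33, 31, 30, 30, 33, 34, 30, 28, 85, 98, 95, 96, 93, 96, 96, 92]
108 [32, 59, 39, 38, 32, 28, 31, 33, 36, 28, 32, 25, 30, 30, 87, 97, 94, 95, 95, 95, 93, 97]
110 [29, 63, 37, 32, 35, 29, 31, 30, 36, 32, 29, 34, 33, 26, 84, 96, 95, 97, 99, 95, 93, 94]
112 [67, 70, 60, 41, 32, 36, 34, 29, 29, 36, 34, 39, 36, 84, 98, 96, 96, 94, 118, 213, 227, 225]
114 [42, 42, 40, 38, 35, 30, 32, 31, 32, 28, 33, 36, 29, 166, 139, 216, 228, 226, 223, 223, 222, 223]
116 [109, 172, 194, 98, 34, 33, 37, 36, 36, 30, 36, 32, 36, 168, 213, 219, 218, 22
[... 779 characters left out ...]
 86]
132 [221, 220, 220, 218, 219, 215, 211, 187, 165, 145, 119, 114, 113, 109, 107, 64, 41, 43, 42, 44, 77, 59]
134 [219, 217, 208, 180, 163, 133, 112, 115, 113, 109, 106, 106, 109, 97, 79, 46, 43, 41, 42, 40, 77, 58]
136 [157, 131, 118, 116, 111, 108, 106, 104, 103, 99, 81, 53, 52, 48, 50, 40, 40, 44, 37, 38, 122, 76]
138 [111, 110, 108, 102, 88, 94, 69, 51, 49, 47, 48, 51, 50, 48, 43, 44, 37, 41, 37, 41, 124, 82]
140 [87, 99, 67, 52, 49, 50, 48, 46, 46, 46, 47, 46, 52, 51, 52, 43, 37, 41, 42, 41, 47, 49]
142 [44, 49, 48, 48, 47, 50, 47, 47, 51, 46, 47, 45, 46, 46, 122, 77, 47, 44, 44, 46, 44, 51]
144 [46, 49, 47, 49, 49, 50, 51, 51, 50, 47, 51, 48, 51, 50, 121, 75, 45, 46, 43, 42, 43, 50]
```

```bash
python3 - <<'E'
from h import *
print(env.tip_extent,[a for a in dir(env) if a[0]!='_'])
E
```

```text
11.0 ['IKError', 'job_done', 'tip_extent']
```

>>> {"fn": "apply_moves", "kwargs": {"increments": [[0, 0, 0, 0, 0], [0, 0, 0, 0, 0], [0, 0, 0, 0, 0], [0, 0, 0, 0, 0], [0, 0, 0, 0, 0], [0, 0, 0, 0, 0], [0, 0, 0, 0, 0], [0, 0, 0, 0, 0]]}}

```text
t: 4.25
eef_pos: [553.1, -338.5, 174.9]
tcp_rot: [0.575, 1.571, 1.715]
ft_force: [-0.7, -0.1, -0.2]
opening: 0.626
```

```bash
python3 - <<'E'
from h import *
q,R,s=tool(); print(q,s['opening']); c=cam('side')
b=cv2.resize(c['bgr'][50:180,250:380],None,fx=4,fy=4,interpolation=cv2.INTER_CUBIC)
for X in (q+R@[11,10,47],q+R@[11,-10,47],q+R@[11,10,-47],q+R@[11,-10,-47],q):
    p=(proj(c,X)[0]-[250,50])*4; print(p); cv2.circle(b,tuple(int(round(v)) for v in p),3,(0,0,255),1)
cv2.imwrite('pics/cl3.png',b)
E
```

```text
[ 553.13561245 -338.46934197  174.85289713] 0.626205443838505
[251.18920077 374.2988459 ]
[228.65029901 365.84164861]
[330.52768947 325.53088494]
[308.56852881 317.96311358]
[280.85532032 331.25107576]
```

View pics/cl3.png

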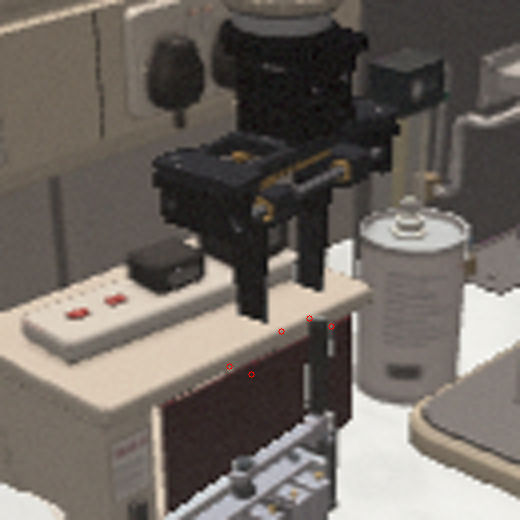

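Clamp handle top is at crop px ~(318,320). The fingertips appear at (252,318) and (313,290), about 10 px above where the reported pose projects. I'll settle tip height by touching free bench.

```bash
python3 - <<'E'
from h import *
to((*fr(-60,-80),70),-24.7)
E
```

```text
turn -0.0 shift [104.9  88.5  -1. ] j6 -1.79
```

>>> {"fn": "apply_moves", "kwargs": {"increments": [[1, 0, 45, 0, 0], [1, 0, 43, 0, 0], [1, 35, 0, 0, 0], [1, 35, 0, 0, 0], [1, 35, 0, 0, 0], [1, 0, 0, 0, 0], [1, 0, 0, 0, 0], [1, 0, 0, 0, 0]]}}

```text
t: 5.1
eef_pos: [474.0, -302.2, 71.6]
tcp_rot: [-1.784, 1.568, -0.644]
ft_force: [0.2, 0.2, -0.2]
opening: 0.104
```

```bash
python3 - <<'E'
from h import *
q,R,s=tool(); print(q,s['opening'],s['ft_force'])
c=cam('side');x0,y0=290,140
b=cv2.resize(c['bgr'][y0:y0+130,x0:x0+130],None,fx=4,fy=4,interpolation=cv2.INTER_CUBIC)
for X in (q+R@[11,0,0],[q[0],q[1],0],q+R@[-67,0,0]):
    p=(proj(c,X)[0]-[x0,y0])*4; print(p); cv2.circle(b,tuple(int(round(v)) for v in p),3,(0,0,255),1)
cv2.imwrite('pics/cl4.png',b)
E
```

```text
[ 473.9864856  -302.21132644   71.5803932 ] 0.10401509746308357 [ 0.24310115  0.21334429 -0.22431732]
[215.61829219 146.67171066]
[212.42051154 213.75826429]
[220.28599839  53.45105378]
```

View pics/cl4.png

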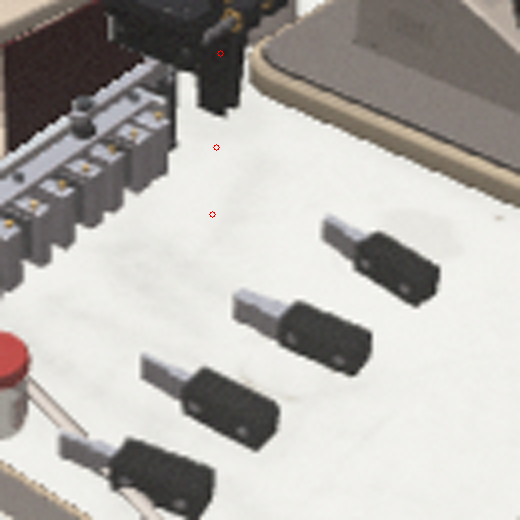

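>>> {"fn": "apply_moves", "kwargs": {"increments": [[1, 20, 0, 0, 0], [1, 20, 0, 0, 0], [1, 10, 0, 0, 0], [1, 5, 0, 0, 0], [1, 0, 0, 0, 0]]}}

```text
t: 5.65
eef_pos: [473.4, -301.7, 15.2]
tcp_rot: [-1.309, 1.571, -0.169]
ft_force: [0.7, 0.2, 0.5]
opening: 0.003
```

>>> {"fn": "apply_moves", "kwargs": {"increments": [[1, 3, 0, 0, 0], [1, 2, 0, 0, 0], [1, 0, 0, 0, 0]]}}

```text
t: 5.95
eef_pos: [473.3, -301.7, 10.1]
tcp_rot: [-1.462, 1.571, -0.323]
ft_force: [-0.2, -0.5, -0.3]
opening: 0.003
```

>>> {"fn": "apply_moves", "kwargs": {"increments": [[1, 2, 0, 0, 0], [1, 2, 0, 0, 0], [1, 0, 0, 0, 0]]}}

```text
t: 6.25
eef_pos: [473.1, -301.6, 5.7]
tcp_rot: [1.106, 1.57, 2.245]
ft_force: [-0.4, -0.4, -0.0]
opening: 0.009
```

```bash
python3 - <<'E'
from h import *
q,R,s=tool(); print(q,s['ft_force'])
c=cam('side');print(proj(c,q+R@[11,0,0]))
x0,y0=310,165
for y in range(y0,205): print(y,c['bgr'][y,330:360].max(1).tolist())
E
```

```text
[ 473.14888062 -301.55170711    5.67197341] [-0.39899341 -0.38458258 -0.03471601]
[[343.27349893 195.02475551]]
165 [55, 66, 66, 63, 62, 71, 77, 67, 60, 64, 56, 46, 45, 48, 49, 58, 97, 108, 123, 144, 86, 43, 45, 43, 44, 119, 217, 230, 229, 145]
166 [48, 48, 52, 59, 68, 65, 68, 61, 64, 53, 46, 45, 46, 47, 60, 99, 109, 92, 78, 106, 74, 44, 47, 43, 115, 218, 233, 233, 233, 229]
167 [43, 47, 52, 51, 51, 59, 59, 55, 52, 46, 43, 45, 42, 66, 102, 96, 76, 68, 121, 129, 76, 45, 45, 119, 213, 232, 234, 235, 236, 234]
168 [45, 45, 50, 49, 49, 50, 49, 44, 48, 45, 47, 52, 76, 99, 103, 73, 55, 56, 95, 71, 46, 117, 213, 224, 231, 231, 235, 235, 236, 236]
169 [43, 38, 46, 47, 50, 46, 49, 48, 42, 42, 59, 96, 106, 90, 79, 57, 45, 43, 48, 49, 118, 213, 229, 231, 231, 233, 233, 234, 235, 237]
170 [43, 45, 44, 42, 47, 47, 49, 43, 42, 45, 98, 99, 83, 70, 59, 46, 41, 50, 47, 71, 214, 231, 230, 231, 230, 231, 234, 235, 237, 238]
171 [44, 41, 43, 40, 47, 49, 43, 44, 42, 43, 97, 75, 56, 49, 43, 48, 45, 47, 41, 77, 217, 231, 231, 232, 232, 232, 234, 235, 236, 238]
172 [42, 43, 43, 47, 45, 42, 46, 45, 43, 41, 8
[... 4165 characters left out ...]
 233, 235, 234, 236, 235, 234, 236, 236, 237, 239, 239, 239, 240, 239, 240, 240]
201 [231, 230, 230, 233, 234, 237, 238, 237, 237, 236, 237, 236, 236, 236, 235, 234, 235, 236, 235, 236, 235, 236, 238, 238, 239, 240, 239, 240, 240, 241]
202 [231, 228, 229, 232, 233, 234, 236, 236, 238, 236, 234, 236, 237, 239, 238, 237, 236, 237, 236, 235, 236, 236, 238, 239, 238, 239, 239, 241, 241, 241]
203 [230, 228, 229, 230, 231, 232, 234, 235, 234, 234, 233, 235, 237, 239, 237, 237, 236, 236, 236, 238, 236, 237, 238, 239, 238, 238, 238, 239, 241, 240]
204 [231, 229, 229, 230, 231, 231, 234, 234, 233, 235, 235, 236, 238, 239, 239, 239, 237, 237, 238, 238, 238, 237, 238, 238, 239, 238, 238, 238, 241, 241]
```

>>> {"fn": "apply_moves", "kwargs": {"increments": [[1, 3, 0, 0, 0], [1, 3, 0, 0, 0], [1, 3, 0, 0, 0], [1, 0, 0, 0, 0]]}}

```text
t: 6.7
eef_pos: [473.0, -301.5, -3.6]
tcp_rot: [1.194, 1.57, 2.334]
ft_force: [0.2, 0.1, -0.4]
opening: 0.005
```

```bash
python3 - <<'E'
from h import *
q,R,s=tool(); print(q,s['ft_force'])
c=cam('side'); m=c['bgr'].max(2)
rows=[y for y in range(170,215) if (m[y,338:350]<80).sum()>2]; print(max(rows), np.where(m[max(rows),335:352]<90)[0]+335, proj(c,q+R@[11,0,0]))
E
```

```text
[ 473.02742985 -301.47093387   -3.60867115] [ 0.16499836  0.10917217 -0.41775805]
188 [342 343 344 345 346 347] [[343.19007076 197.50559101]]
```

>>> {"fn": "apply_moves", "kwargs": {"increments": [[1, 3, 0, 0, 0], [1, 2, 0, 0, 0], [1, 2, 0, 0, 0], [1, 0, 0, 0, 0]]}}

```text
t: 7.15
eef_pos: [473.1, -301.5, -10.4]
tcp_rot: [1.04, 1.57, 2.18]
ft_force: [0.3, -0.9, -0.3]
opening: 0.007
```

>>> {"fn": "apply_moves", "kwargs": {"increments": [[1, 2, 0, 0, 0], [1, 1, 0, 0, 0], [1, 0, 0, 0, 0]]}}

```text
t: 7.45
eef_pos: [473.2, -301.6, -13.2]
tcp_rot: [0.763, 1.571, 1.902]
ft_force: [-0.2, 0.3, 0.1]
opening: 0.007
```

>>> {"fn": "apply_moves", "kwargs": {"increments": [[1, 1, 0, 0, 0], [1, 1, 0, 0, 0], [1, 0, 0, 0, 0]]}}

```text
t: 7.75
eef_pos: [473.2, -301.6, -15.2]
tcp_rot: [0.837, 1.571, 1.977]
ft_force: [-0.4, 0.2, -0.2]
opening: 0.003
```

>>> {"fn": "apply_moves", "kwargs": {"increments": [[1, 1, 0, 0, 0], [1, 1, 0, 0, 0], [1, 0, 0, 0, 0]]}}

```text
t: 8.05
eef_pos: [473.2, -301.6, -17.2]
tcp_rot: [0.872, 1.571, 2.011]
ft_force: [0.6, 0.7, 1.4]
opening: 0.001
```

>>> {"fn": "apply_moves", "kwargs": {"increments": [[1, 1, 0, 0, 0], [1, 1, 0, 0, 0], [1, 0, 0, 0, 0]]}}

```text
t: 8.35
eef_pos: [473.2, -301.6, -19.2]
tcp_rot: [0.891, 1.571, 2.031]
ft_force: [-0.6, 1.4, -0.1]
opening: 0.003
```

```bash
python3 - <<'E'
from h import *
q,R,s=tool(); print(q,s['ft_force'])
c=cam('side'); m=c['bgr'].max(2)
rows=[y for y in range(170,215) if (m[y,338:350]<80).sum()>2]; print(max(rows), np.where(m[max(rows),335:352]<90)[0]+335, proj(c,q+R@[11,0,0]))
for y in range(max(rows)-3,max(rows)+4): print(y,m[y,336:352])
print(plane(c,[(345,max(rows))],0))
E
```

```text
[ 473.16453967 -301.57569172  -19.23273647] [-0.62314902  1.36722214 -0.12254043]
193 [344 345 346] [[342.95204251 201.5645011 ]]
190 [240 239 239 143  57  49  49  45  51  49  49  72 219 232 232 234]
191 [240 239 238 147  56  44  49  51  47  51  48 119 224 233 235 235]
192 [237 239 238 235 165  77  50  48  50  50  47 121 221 232 233 234]
193 [239 240 238 240 236 234 202 117  61  51  74 166 224 231 232 233]
194 [240 240 239 239 240 238 235 231 199 115 163 222 230 231 231 234]
195 [240 240 239 239 239 238 237 237 233 228 227 230 231 233 234 235]
196 [239 239 239 240 239 237 237 237 235 233 233 232 236 234 236 236]
[[ 468.77105118 -305.7014593     0.        ]]
```

>>> {"fn": "apply_moves", "kwargs": {"increments": [[1, 1, 0, 0, 0], [1, 1, 0, 0, 0], [1, 1, 0, 0, 0], [1, 0, 0, 0, 0]]}}

```text
t: 8.8
eef_pos: [473.3, -301.6, -21.4]
tcp_rot: [-1.669, 1.57, -0.529]
ft_force: [-0.3, 1.0, 9.9]
opening: 0.008
```

>>> {"fn": "apply_moves", "kwargs": {"increments": [[1, 1, 0, 0, 0], [1, 1, 0, 0, 0], [1, 0, 0, 0, 0]]}}

```text
t: 9.1
eef_pos: [473.3, -301.7, -21.5]
tcp_rot: [-1.814, 1.569, -0.674]
ft_force: [-7.6, 4.5, 35.8]
opening: 0.002
```

>>> {"fn": "apply_moves", "kwargs": {"increments": [[1, 1, 0, 0, 0], [1, 1, 0, 0, 0], [1, 0, 0, 0, 0]]}}

```text
t: 9.4
eef_pos: [473.4, -301.7, -21.7]
tcp_rot: [-1.84, 1.568, -0.7]
ft_force: [-13.4, 9.4, 61.1]
opening: 0.006
```

```bash
python3 - <<'E'
from h import *
q,R,s=tool(); q[2]=11
c=cam('side'); m=c['bgr'].max(2)
for y in range(186,202): print(y,m[y,332:356])
for a in(10,-10):
  for b in(12,-12): print(a,b,proj(c,q+R@[11,a,b])[0].round(1))
E
```

```text
186 [203 117  50  42  43  48  55  52  49  44  49  49  50  48  47  46 164 227
 232 231 231 231 234 236]
187 [238 235 201 115  56  48 121  78  46  47  44  49  50  48  52  47 167 225
 232 233 233 234 235 236]
188 [239 239 237 234 205 147 224 129  49  48  50  45  48  50  47  51 217 231
 231 232 233 234 236 236]
189 [239 240 240 240 238 236 239 133  46  48  51  49  49  50  50  48 218 232
 231 232 234 235 235 236]
190 [239 239 240 239 240 240 239 146  56  47  50  46  49  55  47  75 220 232
 233 233 234 234 236 235]
191 [239 240 239 239 239 240 240 146  60  50  53  49  49  53  53  72 219 233
 234 235 235 235 237 236]
192 [238 239 239 239 239 239 238 170  81  50  51  50  48  48  50 119 222 233
 231 233 235 237 238 238]
193 [239 239 239 240 239 240 240 236 205 118  56  46  45  49  47 163 224 231
 232 234 236 235 237 237]
194 [238 238 239 240 238 239 240 238 236 234 233 164  94  62 113 215 231 232
 231 232 235 236 237 236]
195 [237 238 241 240 240 241 239 238 239 238 237 232 230 194 220 230 231 232
 233 235 237 239 237 237]
196 [239 239 239 239 240 239 239 238 239 237 237 234 235 233 232 232 235 236
 236 237 237 239 239 239]
197 [238 237 237 237 236 237 239 241 240 239 236 234 235 231 235 234 235 236
 238 238 239 240 239 240]
198 [236 237 236 237 236 238 237 239 239 238 237 234 232 232 233 233 235 237
 238 238 238 239 239 239]
199 [236 234 236 236 235 238 237 238 238 236 237 235 232 235 234 234 235 237
 237 238 238 238 239 238]
200 [232 234 235 236 239 239 239 237 237 237 236 233 233 233 233 235 235 234
 236 237 239 239 239 239]
201 [231 231 236 237 238 238 239 238 237 237 238 236 236 235 236 234 234 235
 237 236 238 238 239 239]
10 12 [343.8 196.6]
10 -12 [348.2 192.9]
-10 12 [338.3 194.2]
-10 -12 [342.8 190.5]
```

>>> {"fn": "apply_moves", "kwargs": {"increments": [[1, -6, 0, 0, 0], [1, -40, 0, 0, 0], [1, -40, 0, 0, 0], [1, -30, 0, 0, 0], [1, 0, 0, 0, 0]]}}

```text
t: 9.95
eef_pos: [474.6, -302.7, 93.7]
tcp_rot: [-1.811, 1.564, -0.672]
ft_force: [0.9, 0.9, -0.8]
opening: -0.002
```

```bash
sed -i 's/O=np.array(\[560.3,-254.7\])/O=np.array([561.,-252.]); ZB=32.3  # true z = reported + ZB/' h.py; python3 - <<'E'
from h import *
to((*fr(30,-80),126-ZB),-24.7)
E
```

```text
turn -0.0 shift [  0.5 -87.3   2.2] j6 -1.82
```

>>> {"fn": "apply_moves", "kwargs": {"increments": [[1, 0, -40, 0, 0], [1, 0, -40, 0, 0], [1, 0, -7, 2, 0], [1, 0, 0, -10, 0], [1, 0, 0, -10, 0], [1, 0, 0, -8, 0], [1, 0, 0, -8, 0], [1, 0, 0, -8, 0]]}}

```text
t: 10.75
eef_pos: [533.8, -376.6, 90.0]
tcp_rot: [0.795, 1.57, 1.934]
ft_force: [-1.0, 1.4, -0.8]
opening: 0.005
```

>>> {"fn": "apply_moves", "kwargs": {"increments": [[1, 0, 0, -8, 0], [1, 0, 0, -8, 0], [1, 0, 0, -8, 0], [1, 0, 0, -8, 0], [1, 0, 0, -8, 0], [1, 0, 0, -8, 0], [1, 0, 0, -8, 0], [1, 0, 0, -8, 0]]}}

```text
t: 11.55
eef_pos: [507.6, -435.0, 89.9]
tcp_rot: [-1.028, 1.571, 0.111]
ft_force: [0.3, 0.3, 1.1]
opening: 0.004
```

```bash
python3 - <<'E'
from h import *
q,R,s=tool(); print(q,s['ft_force'], R.T@(q-[*fr(0,0),0]))
c=cam('side');x0,y0=270,70
cv2.imwrite('pics/cl5.png',cv2.resize(c['bgr'][y0:y0+130,x0:x0+130],None,fx=4,fy=4,interpolation=cv2.INTER_CUBIC))
E
```

```text
[ 507.61839192 -434.9618061    89.9020142 ] [0.27726421 0.31986438 1.10086965] [ -89.90555046  -28.03308537 -188.51559313]
```

View pics/cl5.png

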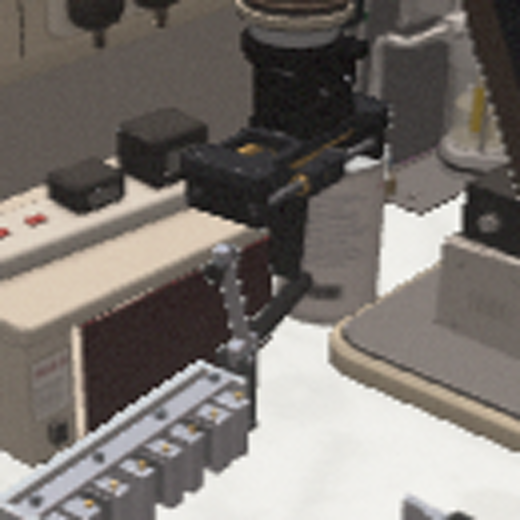

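Clamp arm is nearly upright (crop (222,250)–(240,350)) and the handle lies outwards. I'll push a bit further, then withdraw.

>>> {"fn": "apply_moves", "kwargs": {"increments": [[1, 0, 0, -8, 0], [1, 0, 0, -8, 0], [1, 0, 0, -8, 0], [1, -30, 0, 0, 0], [1, -40, 0, 0, 0], [1, -40, 0, 0, 0], [1, 0, 0, 0, 0], [0.5, 0, 45, 0, 0], [0.5, 0, 45, 0, 0], [0.5, 0, 45, 0, 0]]}}

```text
t: 12.6
eef_pos: [373.6, -398.8, 199.2]
tcp_rot: [1.036, 1.57, 2.175]
ft_force: [0.2, -0.1, 0.2]
opening: 0.2
```

```bash
python3 - <<'E'
from h import *
q,R,s=tool(); print(q)
c=cam('side'); m=c['bgr']
for n,box in(('side',(300,180,410,275)),):
    [print(b) for b in blades(c,box)]
ims=[m[60:190,270:370]]
c=cam('top'); [print(b) for b in blades(c,(255,215,400,290))]
to((454,-15,110),-16)
cv2.imwrite('pics/cl6.png',cv2.resize(ims[0],None,fx=4,fy=4,interpolation=cv2.INTER_CUBIC))
E
```

```text
[ 373.63087877 -398.7518753   199.18974434]
(array([ 334.6, -250. ]), np.float64(-49.5), array([39., 67.]), np.int32(199))
(array([ 376.1, -162.8]), np.float64(-35.1), array([41., 62.]), np.int32(231))
(array([426.6, -83.2]), np.float64(-35.7), array([37., 64.]), np.int32(255))
(array([455.5, -15.5]), np.float64(-25.3), array([35., 62.]), np.int32(276))
turn -8.8 shift [ 90.4  25.8 390.2] j6 -2.08
```

View pics/cl6.png

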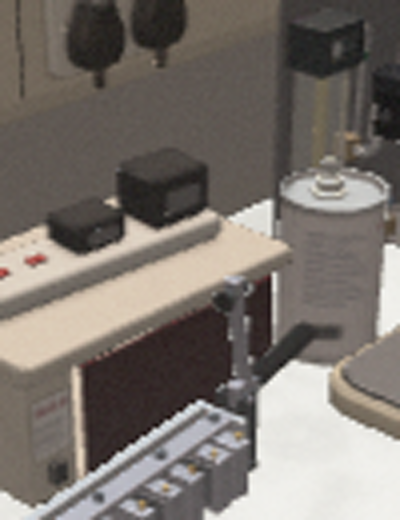

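Clamp is open: arm upright at crop (237,290–385), handle lying out to the right. Now blade axes from handle centre and nose pixels.

```bash
python3 - <<'E'
from h import *
c=cam('top')
for h,n in(((130,378),(152,278)),((239,415),(277,318)),((370,483),(402,381)),((512,537),(567,444))):
    a=plane(c,np.array(h)/4+[240,140],13)[0];b=plane(c,np.array(n)/4+[240,140],15)[0]
    d=b-a; print(a.round(),b.round(),np.hypot(*d[:2]).round(),np.degrees(np.arctan2(d[1],d[0])).round(1))
to((456,-13,120-ZB),-16)
E
```

```text
[453. -14.  13.] [519. -33.  15.] 68.0 -15.4
[423. -83.  13.] [ 485. -112.   15.] 69.0 -25.3
[ 372. -163.   13.] [ 436. -190.   15.] 69.0 -22.5
[ 331. -249.   13.] [ 387. -291.   15.] 70.0 -36.6
turn -8.8 shift [112.6  27.2 393.9] j6 -2.08
```

>>> {"fn": "apply_moves", "kwargs": {"increments": [[0.5, 0, 0, 0, -5], [0.5, 0, 0, 0, -4.5], [0.5, 0, 3, 44, 0], [0.5, 5, 3, 44, 0], [0.5, 10, 3, 44, 0], [0.5, 10, 3, 44, 0], [0.5, 10, 3, 44, 0], [0.5, 10, 3, 44, 0], [0.5, 15, 3, 44, 0], [0.5, 15, 3, 44, 0]]}}

```text
t: 13.75
eef_pos: [445.9, -52.1, 124.4]
tcp_rot: [-1.468, 1.569, -0.162]
ft_force: [1.2, -0.7, 0.3]
opening: 0.499
```

```bash
python3 - <<'E'
from h import *
q,R,s=tool(); print(q,R.round(2).tolist(),s['opening'])
to((456,-13,15-ZB),-15.2)
E
```

```text
[445.90438897 -52.1303039  124.3750803 ] [[0.0, -0.96, 0.26], [-0.0, 0.26, 0.96], [-1.0, -0.0, 0.0]] 0.4985290793508049
turn -0.0 shift [141.7   0.7  40.4] j6 -1.57
```

>>> {"fn": "apply_moves", "kwargs": {"increments": [[0.5, 20, 1, 40, 0], [0.5, 40, 0, 0, 0], [0.5, 40, 0, 0, 0], [0.5, 25, 0, 0, 0], [0.5, 10, 0, 0, 0], [0.5, 6, 0, 0, 0], [0.5, 0, 0, 0, 0]]}}

```text
t: 14.45
eef_pos: [454.6, -14.9, -16.1]
tcp_rot: [-1.066, 1.571, 0.239]
ft_force: [0.6, 0.2, 0.1]
opening: 0.499
```

>>> {"fn": "apply_moves", "kwargs": {"increments": [[1, 0, 0, 0, 0], [1, 0, 0, 0, 0], [1, 0, 0, 0, 0], [1, 0, 0, 0, 0], [1, 0, 0, 0, 0], [1, 0, 0, 0, 0]]}}

```text
t: 15.05
eef_pos: [454.5, -14.9, -15.4]
tcp_rot: [-1.42, 1.569, -0.115]
ft_force: [-0.7, -0.4, 8.0]
opening: 0.274
```

>>> {"fn": "apply_moves", "kwargs": {"increments": [[1, -20, 0, 0, 0], [1, -30, 0, 0, 0], [1, 0, 0, 0, 4.8], [1, 0, 0, 0, 4.8], [1, 0, 0, 0, 0]]}}

```text
t: 15.55
eef_pos: [454.1, -14.8, 34.3]
tcp_rot: [-1.184, 1.57, -0.048]
ft_force: [0.8, 0.2, -1.8]
opening: 0.268
```

```bash
python3 - <<'E'
from h import *
q,R,s=tool(); print(q,s['opening'],s['ft_force'])
to((*fr(-90,87),17-ZB),-24.7)
E
```

```text
[454.11748892 -14.84677253  34.34344938] 0.2675612863584569 [ 0.83206738  0.24562603 -1.82683493]
turn -0.2 shift [  49.7 -106.2  -83.8] j6 -1.31
```

>>> {"fn": "apply_moves", "kwargs": {"increments": [[1, 0, 0, -42, 0], [1, 0, 0, -42, 0], [1, 0, -40, 0, 0], [1, 0, -36, 0, 0], [1, 0, -30, 0, 0], [1, 20, 0, 0, 0], [1, 20, 0, 0, 0], [1, 5, 0, 0, 0], [1, 0, 0, 0, 0]]}}

```text
t: 16.45
eef_pos: [514.5, -135.3, -11.6]
tcp_rot: [1.572, 1.569, 2.711]
ft_force: [0.1, -0.1, -1.6]
opening: 0.272
```

```bash
python3 - <<'E'
from h import *
q,R,s=tool(); print(q,s['opening'],s['ft_force'])
to((*fr(-90,87),17-ZB),-24.7)
ims=[]
c=cam('side'); ims.append(cv2.resize(c['bgr'][150:270,240:340],None,fx=4,fy=4,interpolation=cv2.INTER_CUBIC))
for X in (fr(-20,87),fr(0,87),fr(0,107),fr(0,67)):
  print(proj(c,[*X,0]).round(1), proj(c,[*X,48]).round(1))
  for z in(0,48): p=(proj(c,[*X,z])[0]-[240,150])*4; cv2.circle(ims[0],tuple(int(round(v)) for v in p),2,(0,0,255),-1)
c=cam('top'); ims.append(cv2.resize(c['bgr'][140:260,260:360],None,fx=4,fy=4,interpolation=cv2.INTER_CUBIC))
cv2.imwrite('pics/g1.png',np.hstack(ims))
E
```

```text
[ 514.48852204 -135.34150533  -11.62003638] 0.2715308306431122 [ 0.07829522 -0.08091325 -1.64749955]
turn -0.0 shift [ 3.7 -1.   0.5] j6 -1.52
[[297.3 217.1]] [[296.7 203.3]]
[[291.8 214.3]] [[291.  200.6]]
[[287.1 217.9]] [[286.1 204.2]]
[[296.4 210.7]] [[295.8 197.1]]
```

View pics/g1.png

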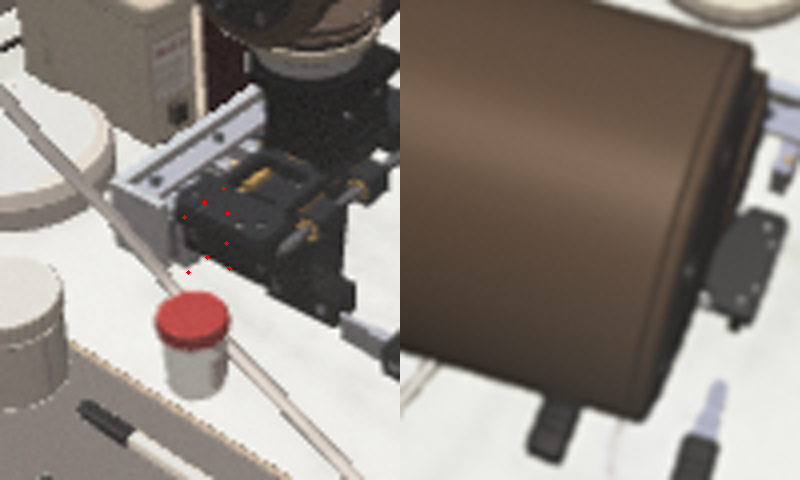

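>>> {"fn": "apply_moves", "kwargs": {"increments": [[1, 3, -4, 0, 0], [1, 0, -4, 0, 0], [1, 0, -3, 0, 0], [1, 0, -2, 0, 0], [1, 0, -2, 0, 0], [1, 0, 0, 0, 0]]}}

```text
t: 17.15
eef_pos: [528.8, -142.0, -14.1]
tcp_rot: [-1.16, 1.571, -0.022]
ft_force: [0.5, 0.2, -1.0]
opening: 0.273
```

>>> {"fn": "apply_moves", "kwargs": {"increments": [[1, 0, -2, 0, 0], [1, 0, -2, 0, 0], [1, 0, 0, 0, 0]]}}

```text
t: 17.45
eef_pos: [532.5, -143.6, -14.1]
tcp_rot: [-1.097, 1.571, 0.04]
ft_force: [-0.3, -0.4, -1.4]
opening: 0.268
```

>>> {"fn": "apply_moves", "kwargs": {"increments": [[1, 0, -2, 0, 0], [1, 0, -2, 0, 0], [1, 0, 0, 0, 0]]}}

```text
t: 17.75
eef_pos: [535.9, -145.0, -14.2]
tcp_rot: [1.125, 1.57, 2.263]
ft_force: [1.0, 3.7, -2.4]
opening: 0.271
```

>>> {"fn": "apply_moves", "kwargs": {"increments": [[1, 0, -1.5, 0, 0], [1, 0, -1.5, 0, 0], [1, 0, 0, 0, 0]]}}

```text
t: 18.05
eef_pos: [538.7, -146.2, -14.1]
tcp_rot: [0.885, 1.57, 2.023]
ft_force: [0.2, 4.4, -1.9]
opening: 0.272
```

```bash
cat >> h.py <<'E'
def rep():
    q,R,s=tool(); a=np.radians(YAW); M=np.array([[np.cos(a),np.sin(a)],[-np.sin(a),np.cos(a)]])
    print('frame',(M@(q[:2]-O)).round(1),'z',round(q[2]+ZB,1),'F',(M@np.array(s['ft_force'])[:2]).round(1),round(s['ft_force'][2],1),'op',round(s['opening']*95,1),'M',np.round(s['moment'],2),'t',s['t'])
E
python3 -c "from h import *;rep()"
```

```text
frame [-64.5  86.8] z 18.2 F [-1.7  4.1] -1.9 op 25.9 M [ 0.96 -0.11  0.34] t 18.05
```

>>> {"fn": "apply_moves", "kwargs": {"increments": [[1, 0, -1, 0.6, 0], [1, 0, -2, 0, 0], [1, 0, -2, 0, 0], [1, 0, -2, 0, 0], [1, 0, 0, 0, 0]]}}

```text
t: 18.55
eef_pos: [545.7, -149.1, -14.0]
tcp_rot: [-1.411, 1.57, -0.273]
ft_force: [0.8, 2.0, -1.1]
opening: 0.271
```

```bash
python3 -c "from h import *;rep()"
```

```text
frame [-56.9  87.1] z 18.3 F [-0.1  2.1] -1.1 op 25.8 M [ 0.29 -0.26  0.1 ] t 18.55
```

>>> {"fn": "apply_moves", "kwargs": {"increments": [[1, 0, -2, 0.4, 0], [1, 0, -2, 0, 0], [1, 0, -2, 0, 0], [1, 0, -1.5, 0, 0], [1, 0, 0, 0, 0]]}}

```text
t: 19.05
eef_pos: [552.4, -151.8, -14.1]
tcp_rot: [-1.089, 1.571, 0.048]
ft_force: [0.5, -0.6, -0.3]
opening: 0.271
```

>>> {"fn": "apply_moves", "kwargs": {"increments": [[1, 0, -1, 0, 0], [1, 0, -1, 0, 0], [1, 0, 0, 0, 0]]}}

```text
t: 19.35
eef_pos: [554.1, -152.5, -14.1]
tcp_rot: [-0.667, 1.571, 0.471]
ft_force: [-0.0, 0.6, -0.4]
opening: 0.273
```

```bash
python3 -c "from h import *;rep()"
```

```text
frame [-47.8  87.5] z 18.2 F [-0.3  0.5] -0.4 op 25.9 M [-0.03  0.03 -0.02] t 19.35
```

>>> {"fn": "apply_moves", "kwargs": {"increments": [[1, 0, -1, 0, 0], [1, 0, -1, 0, 0], [1, 0, 0, 0, 0]]}}

```text
t: 19.65
eef_pos: [556.0, -153.4, -14.1]
tcp_rot: [-1.146, 1.571, -0.008]
ft_force: [-0.4, 0.6, -1.2]
opening: 0.273
```

>>> {"fn": "apply_moves", "kwargs": {"increments": [[1, 0, -1, 0, 0], [1, 0, -1, 0, 0], [1, 0, 0, 0, 0]]}}

```text
t: 19.95
eef_pos: [556.1, -153.5, -14.3]
tcp_rot: [1.583, 1.567, 2.721]
ft_force: [-6.3, 3.0, 2.8]
opening: 0.275
```

```bash
python3 -c "from h import *;rep()"
```

```text
frame [-45.6  87.5] z 18.0 F [-7.   0.1] 2.8 op 26.1 M [ 0.4   1.01 -0.02] t 19.95
```

Shoulder stopped with a purely axial force at frame x = −45.6. I'll lower onto the bench and release.

>>> {"fn": "apply_moves", "kwargs": {"increments": [[1, 0.9, -0.5, 0, 0], [1, 0, 0, 0, 0], [0.55, 0, 0, 0, 0], [0.55, 0, 0, 0, 0], [0.55, 0, 0, 0, 0], [0.55, 0, 0, 0, 0], [0.55, -20, 0, 0, 0], [0.55, -30, 0, 0, 0], [0.55, -40, 0, 0, 0]]}}

```text
t: 20.85
eef_pos: [557.4, -154.2, 74.8]
tcp_rot: [1.588, 1.568, 2.726]
ft_force: [0.7, -0.2, 0.6]
opening: 0.448
```

```bash
python3 - <<'E'
from h import *
rep(); to((424+2,-83,110-ZB),-24.7)
c=cam('top'); [print(b) for b in blades(c,(255,150,400,290))]
c=cam('side'); [print(b) for b in blades(c,(260,180,410,275))]
E
```

```text
frame [-44.2  87.4] z 107.1 F [0.7 0.1] 0.6 op 42.6 M [-0.07  0.05  0.02] t 20.85
turn -0.1 shift [ -2.4 149.1   9.8] j6 -1.52
(array([ 643.8, -352.1]), np.float64(31.0), array([37., 45.]), np.int32(201))
(array([ 379.4, -163.7]), np.float64(-23.1), array([20., 42.]), np.int32(109))
(array([ 620.7, -286.1]), np.float64(-63.7), array([ 30., 100.]), np.int32(136))
(array([ 334.7, -250.1]), np.float64(-49.3), array([39., 67.]), np.int32(198))
(array([ 557.4, -155.7]), np.float64(-34.7), array([37., 69.]), np.int32(217))
(array([ 376.1, -163. ]), np.float64(-34.7), array([41., 62.]), np.int32(231))
(array([426.7, -83.2]), np.float64(-35.2), array([37., 64.]), np.int32(257))
```

```bash
python3 - <<'E'
from h import *
to((375,-161,107-ZB),-22.4)
E
```

```text
turn -2.4 shift [  3.5 169.1 -75.9] j6 -1.52
```

>>> {"fn": "apply_moves", "kwargs": {"increments": [[0.5, 0, 34, 0, -2.4], [0.5, 0, 34, -19, 0], [0.5, 0, 34, -19, 0], [0.5, 0, 34, -19, 0], [0.5, 0, 33, -19, 0], [0.5, 30, 0, 0, 0], [0.5, 30, 0, 0, 0], [0.5, 0, 0, 0, 0]]}}

```text
t: 21.75
eef_pos: [372.1, -158.3, 12.7]
tcp_rot: [1.379, 1.566, 2.558]
ft_force: [0.3, -0.5, 0.7]
opening: 0.501
```

```bash
python3 - <<'E'
from h import *
rep(); to((375,-161,17-ZB),-22.4)
E
```

```text
frame [-210.8    6.2] z 45.0 F [ 0.4 -0.3] 0.7 op 47.6 M [-0.01 -0.01  0.01] t 21.75
turn -0.1 shift [28.  -3.8 -1.4] j6 -1.75
```

>>> {"fn": "apply_moves", "kwargs": {"increments": [[0.5, 15, -3, -1, 0], [0.5, 8, 0, 0, 0], [0.5, 5, 0, 0, 0], [0.5, 0, 0, 0, 0], [1, 0, 0, 0, 0], [1, 0, 0, 0, 0], [1, 0, 0, 0, 0], [1, 0, 0, 0, 0], [1, 0, 0, 0, 0], [1, 0, 0, 0, 0]]}}

```text
t: 22.75
eef_pos: [375.9, -161.0, -12.7]
tcp_rot: [-1.557, 1.57, -0.378]
ft_force: [0.5, 1.1, 6.6]
opening: 0.272
```

```bash
python3 - <<'E'
from h import *
rep(); to((*fr(-95,29.4),18.3-ZB),-24.7)
E
```

```text
frame [-206.2    5.4] z 19.6 F [0.  1.2] 6.6 op 25.9 M [0.11 0.03 0.06] t 22.75
turn 2.3 shift [   1.4 -111.1   24. ] j6 -1.75
```

>>> {"fn": "apply_moves", "kwargs": {"increments": [[1, -20, 0, 0, 0], [1, -30, 0, 0, 2.3], [1, 0, -30, 8, 0], [1, 0, -30, 8, 0], [1, 0, -28, 8, 0], [1, 0, -22, 0, 0], [1, 20, 0, 0, 0], [1, 20, 0, 0, 0], [1, 4, 0, 0, 0], [1, 0, 0, 0, 0]]}}

```text
t: 23.75
eef_pos: [485.3, -184.9, -7.4]
tcp_rot: [1.454, 1.569, 2.593]
ft_force: [0.6, 0.2, -1.5]
opening: 0.272
```

```bash
python3 - <<'E'
from h import *
rep(); to((*fr(-95,29.4),18.3-ZB),-24.7)
E
```

```text
frame [-96.8  29.3] z 24.9 F [0.4 0.5] -1.5 op 25.8 M [-0.02  0.04 -0.05] t 23.75
turn -0.0 shift [ 6.6 -1.8  0.1] j6 -1.63
```

>>> {"fn": "apply_moves", "kwargs": {"increments": [[1, 3, -2, 0, 0], [1, 1, 0, 0, 0], [1, 0, 0, 0, 0]]}}

```text
t: 24.05
eef_pos: [487.8, -186.1, -10.6]
tcp_rot: [-1.492, 1.57, -0.352]
ft_force: [0.0, 0.6, -2.0]
opening: 0.274
```

>>> {"fn": "apply_moves", "kwargs": {"increments": [[1, 1, 0, 0, 0], [1, 0, 0, 0, 0]]}}

```text
t: 24.25
eef_pos: [487.6, -186.0, -11.9]
tcp_rot: [-1.291, 1.571, -0.152]
ft_force: [0.5, -0.4, -0.8]
opening: 0.27
```

>>> {"fn": "apply_moves", "kwargs": {"increments": [[1, 1, 0, 0, 0], [1, 0, 0, 0, 0]]}}

```text
t: 24.45
eef_pos: [487.7, -186.0, -12.6]
tcp_rot: [-1.447, 1.57, -0.308]
ft_force: [-0.6, 1.1, 4.4]
opening: 0.273
```

```bash
python3 - <<'E'
from h import *
rep()
E
```

```text
frame [-94.2  29.3] z 19.7 F [-1.   0.7] 4.4 op 26.0 M [-0.03  0.19  0.04] t 24.45
```

>>> {"fn": "apply_moves", "kwargs": {"increments": [[1, -1.2, -4, 0, 0], [1, 0, -5, 0, 0], [1, 0, -5, 0, 0], [1, 0, -4, 0, 0], [1, 0, -2, 0, 0], [1, 0, -2, 0, 0], [1, 0, 0, 0, 0]]}}

```text
t: 25.15
eef_pos: [507.7, -195.2, -11.9]
tcp_rot: [0.495, 1.571, 1.634]
ft_force: [0.9, 0.8, -0.6]
opening: 0.273
```

>>> {"fn": "apply_moves", "kwargs": {"increments": [[1, 0, -2, 0, 0], [1, 0, -2, 0, 0], [1, 0, -2, 0, 0], [1, 0, 0, 0, 0]]}}

```text
t: 25.55
eef_pos: [513.3, -197.8, -11.8]
tcp_rot: [-1.318, 1.57, -0.178]
ft_force: [0.8, 0.5, -0.8]
opening: 0.272
```

```bash
python3 - <<'E'
from h import *
rep()
E
```

```text
frame [-66.   29.3] z 20.5 F [0.5 0.8] -0.8 op 25.8 M [0.01 0.   0.  ] t 25.55
```

>>> {"fn": "apply_moves", "kwargs": {"increments": [[1, 0, -2, 0, 0], [1, 0, -2, 0, 0], [1, 0, -2, 0, 0], [1, 0, -2, 0, 0], [1, 0, 0, 0, 0]]}}

```text
t: 26.05
eef_pos: [520.5, -201.2, -11.8]
tcp_rot: [-1.131, 1.571, 0.008]
ft_force: [0.2, 0.2, -1.5]
opening: 0.272
```

>>> {"fn": "apply_moves", "kwargs": {"increments": [[1, 0, -2, 0, 0], [1, 0, -2, 0, 0], [1, 0, -2, 0, 0], [1, 0, -1.5, 0, 0], [1, 0, 0, 0, 0]]}}

```text
t: 26.55
eef_pos: [527.3, -204.3, -11.8]
tcp_rot: [-1.085, 1.571, 0.055]
ft_force: [0.1, -0.0, -3.0]
opening: 0.269
```

```bash
python3 - <<'E'
from h import *
rep()
E
```

```text
frame [-50.6  29.3] z 20.5 F [0.1 0. ] -3.0 op 25.6 M [-0.03  0.07  0.03] t 26.55
```

>>> {"fn": "apply_moves", "kwargs": {"increments": [[1, 0, -1.5, 0, 0], [1, 0, -1, 0, 0], [1, 0, -1, 0, 0], [1, 0, 0, 0, 0]]}}

```text
t: 26.95
eef_pos: [530.4, -205.7, -11.8]
tcp_rot: [-0.887, 1.571, 0.253]
ft_force: [0.6, -0.3, -1.4]
opening: 0.271
```

>>> {"fn": "apply_moves", "kwargs": {"increments": [[1, 0, -1, 0, 0], [1, 0, -1, 0, 0], [1, 0, 0, 0, 0]]}}

```text
t: 27.25
eef_pos: [532.2, -206.5, -11.8]
tcp_rot: [-0.818, 1.571, 0.321]
ft_force: [-0.2, -0.4, -0.9]
opening: 0.269
```

```bash
python3 - <<'E'
from h import *
rep()
E
```

```text
frame [-45.2  29.3] z 20.5 F [-0.  -0.5] -0.9 op 25.6 M [-0.01 -0.01  0.03] t 27.25
```

>>> {"fn": "apply_moves", "kwargs": {"increments": [[1, 0, -1, 0, 0], [1, 0, -1, 0, 0], [1, 0, 0, 0, 0]]}}

```text
t: 27.55
eef_pos: [532.8, -206.7, -12.0]
tcp_rot: [1.505, 1.568, 2.645]
ft_force: [-4.8, 1.0, 0.4]
opening: 0.271
```

>>> {"fn": "apply_moves", "kwargs": {"increments": [[1, 0, -1, 0, 0], [1, 0, -1, 0, 0], [1, 0, 0, 0, 0]]}}

```text
t: 27.85
eef_pos: [532.8, -206.7, -12.3]
tcp_rot: [1.52, 1.564, 2.659]
ft_force: [-11.9, 4.6, 4.6]
opening: 0.276
```

```bash
python3 - <<'E'
from h import *
rep()
E
```

```text
frame [-44.5  29.4] z 20.0 F [-12.7  -0.8] 4.6 op 26.2 M [ 0.77  1.94 -0.07] t 27.85
```

>>> {"fn": "apply_moves", "kwargs": {"increments": [[1, 0.4, 1, 0, 0], [1, 0, 0, 0, 0], [0.55, 0, 0, 0, 0], [0.55, 0, 0, 0, 0], [0.55, 0, 0, 0, 0], [0.55, 0, 0, 0, 0], [0.55, -20, 0, 0, 0], [0.55, -30, 0, 0, 0], [0.55, -40, 0, 0, 0], [0.55, 0, 0, 0, 0]]}}

```text
t: 28.85
eef_pos: [536.9, -208.8, 82.2]
tcp_rot: [-1.613, 1.563, -0.474]
ft_force: [-0.1, -0.1, -0.4]
opening: 0.452
```

```bash
python3 - <<'E'
from h import *
rep(); to((333.6,-248,107-ZB),-37)
c=cam('side'); [print(b) for b in blades(c,(260,180,410,275))]
E
```

```text
frame [-40.   29.2] z 114.5 F [-0.1 -0.2] -0.4 op 43.0 M [ 0.   -0.02  0.04] t 28.85
turn 12.3 shift [   6.3  138.8 -153.7] j6 -1.63
(array([ 533.3, -209. ]), np.float64(-37.0), array([40., 68.]), np.int32(207))
(array([ 334.8, -250.1]), np.float64(-49.0), array([40., 67.]), np.int32(199))
(array([ 557.5, -155.7]), np.float64(-34.4), array([37., 69.]), np.int32(218))
(array([426.7, -83.1]), np.float64(-35.1), array([37., 64.]), np.int32(255))
```

>>> {"fn": "apply_moves", "kwargs": {"increments": [[0.5, 0, 30, 0, 6.2], [0.5, 0, 30, 0, 6.1], [0.5, 0, 20, -38, 0], [0.5, 0, 15, -38, 0], [0.5, 0, 15, -38, 0], [0.5, 0, 15, -36, 0], [0.5, 20, 0, 0, 0], [0.5, 20, 0, 0, 0], [0.5, 20, 0, 0, 0], [0.5, 0, 0, 0, 0]]}}

```text
t: 29.9
eef_pos: [338.5, -259.4, 15.6]
tcp_rot: [1.388, 1.566, 2.312]
ft_force: [-0.9, 0.2, 1.2]
opening: 0.499
```

```bash
python3 - <<'E'
from h import *
rep(); print(tool()[0]); to((334,-248,16-ZB),-37)
E
```

```text
frame [-199.   -99.7] z 47.9 F [-0.9 -0.2] 1.2 op 47.4 M [-0.02 -0.   -0.02] t 29.9
[ 338.49821463 -259.44652367   15.57701911]
turn -0.0 shift [31.9 10.3  6.4] j6 -1.73
```

>>> {"fn": "apply_moves", "kwargs": {"increments": [[0.5, 0, 10, 6, 0], [0.5, 15, 0, 0, 0], [0.5, 10, 0, 0, 0], [0.5, 5, 0, 0, 0], [0.5, 0, 0, 0, 0], [1, 0, 0, 0, 0], [1, 0, 0, 0, 0], [1, 0, 0, 0, 0], [1, 0, 0, 0, 0], [1, 0, 0, 0, 0]]}}

```text
t: 30.9
eef_pos: [335.4, -249.7, -11.9]
tcp_rot: [-1.552, 1.57, -0.628]
ft_force: [0.4, 1.5, 5.6]
opening: 0.273
```

>>> {"fn": "apply_moves", "kwargs": {"increments": [[1, 0, 0, 0, 0], [1, -15, 0, 0, 0], [1, -30, 0, 0, 0], [1, 0, 0, 0, -6.2], [1, 0, 0, 0, -6.1]]}}

```text
t: 31.4
eef_pos: [335.5, -249.8, 33.5]
tcp_rot: [-1.896, 1.569, -0.753]
ft_force: [-0.5, -0.7, -1.4]
opening: 0.273
```

```bash
python3 - <<'E'
from h import *
rep(); to((*fr(-95,-28.7),20-ZB),-24.7)
E
```

```text
frame [-205.8  -92.2] z 65.8 F [-0.2 -0.8] -1.4 op 25.9 M [0.01 0.02 0.01] t 31.4
turn 0.2 shift [  46.  -110.7   63.6] j6 -1.94
```

>>> {"fn": "apply_moves", "kwargs": {"increments": [[1, 0, -28, 16, 0], [1, 0, -28, 16, 0], [1, 0, -28, 16, 0], [1, 0, -26, 16, 0], [1, 20, 0, 0, 0], [1, 20, 0, 0, 0], [1, 2, 0, 0, 0], [1, 0, 0, 0, 0]]}}

```text
t: 32.2
eef_pos: [461.6, -237.3, -9.4]
tcp_rot: [1.338, 1.569, 2.477]
ft_force: [0.1, 0.3, -0.0]
opening: 0.271
```

```bash
python3 - <<'E'
from h import *
rep(); to((*fr(-95,-28.7),21.2-ZB),-24.7)
E
```

```text
frame [-96.5 -28.2] z 22.9 F [-0.1  0.3] -0.0 op 25.8 M [-0.01 -0.05  0.04] t 32.2
turn -0.0 shift [ 1.7 -1.5 -0.5] j6 -1.74
```

>>> {"fn": "apply_moves", "kwargs": {"increments": [[1, 1, -5, -0.4, 0], [1, 0.4, -5, 0, 0], [1, 0, -5, 0, 0], [1, 0, -5, 0, 0], [1, 0, -3, 0, 0], [1, 0, -2, 0, 0], [1, 0, 0, 0, 0]]}}

```text
t: 32.9
eef_pos: [484.7, -248.3, -10.6]
tcp_rot: [-0.992, 1.571, 0.147]
ft_force: [0.2, 0.3, -1.3]
opening: 0.271
```

>>> {"fn": "apply_moves", "kwargs": {"increments": [[1, 0, -2, 0, 0], [1, 0, -2, 0, 0], [1, 0, -1, 0, 0], [1, 0, 0, 0, 0]]}}

```text
t: 33.3
eef_pos: [489.1, -250.4, -10.6]
tcp_rot: [-0.43, 1.571, 0.709]
ft_force: [0.3, -0.3, -2.6]
opening: 0.272
```

```bash
python3 - <<'E'
from h import *
rep()
E
```

```text
frame [-66.  -28.6] z 21.7 F [ 0.4 -0.1] -2.6 op 25.8 M [ 0.02 -0.01  0.05] t 33.3
```

>>> {"fn": "apply_moves", "kwargs": {"increments": [[1, 0, -2, 0, 0], [1, 0, -2, 0, 0], [1, 0, -2, 0, 0], [1, 0, 0, 0, 0]]}}

```text
t: 33.7
eef_pos: [494.8, -253.0, -10.6]
tcp_rot: [-1.385, 1.571, -0.246]
ft_force: [0.5, -0.8, -1.2]
opening: 0.273
```

>>> {"fn": "apply_moves", "kwargs": {"increments": [[1, 0, -2, 0, 0], [1, 0, -2, 0, 0], [1, 0, -2, 0, 0], [1, 0, -2, 0, 0], [1, 0, -2, 0, 0], [1, 0, 0, 0, 0]]}}

```text
t: 34.3
eef_pos: [503.8, -257.2, -10.6]
tcp_rot: [-1.412, 1.571, -0.273]
ft_force: [-0.3, -0.3, -1.3]
opening: 0.272
```

>>> {"fn": "apply_moves", "kwargs": {"increments": [[1, 0, -1, 0, 0], [1, 0, -1, 0, 0], [1, 0, -1, 0, 0], [1, 0, 0, 0, 0]]}}

```text
t: 34.7
eef_pos: [506.4, -258.4, -10.6]
tcp_rot: [-1.133, 1.571, 0.006]
ft_force: [0.2, 0.6, -0.9]
opening: 0.272
```

```bash
python3 - <<'E'
from h import *
rep()
E
```

```text
frame [-46.9 -28.6] z 21.7 F [-0.   0.6] -0.9 op 25.8 M [ 0.01  0.06 -0.01] t 34.7
```

>>> {"fn": "apply_moves", "kwargs": {"increments": [[1, 0, -1, 0, 0], [1, 0, -1, 0, 0], [1, 0, 0, 0, 0]]}}

```text
t: 35.0
eef_pos: [508.2, -259.2, -10.6]
tcp_rot: [-1.308, 1.571, -0.168]
ft_force: [0.4, 0.4, -1.5]
opening: 0.268
```

>>> {"fn": "apply_moves", "kwargs": {"increments": [[1, 0, -1, 0, 0], [1, 0, -1, 0, 0], [1, 0, 0, 0, 0]]}}

```text
t: 35.3
eef_pos: [510.0, -260.0, -10.6]
tcp_rot: [-0.475, 1.571, 0.665]
ft_force: [0.0, 0.1, -0.9]
opening: 0.268
```

```bash
python3 - <<'E'
from h import *
rep()
E
```

```text
frame [-43.  -28.6] z 21.7 F [-0.   0.1] -0.9 op 25.5 M [ 0.02 -0.01  0.  ] t 35.3
```

>>> {"fn": "apply_moves", "kwargs": {"increments": [[1, 0, -1, 0, 0], [1, 0, -1, 0, 0], [1, 0, 0, 0, 0]]}}

```text
t: 35.6
eef_pos: [510.2, -259.9, -10.9]
tcp_rot: [1.439, 1.567, 2.578]
ft_force: [-7.9, 2.4, 2.0]
opening: 0.271
```

>>> {"fn": "apply_moves", "kwargs": {"increments": [[1, 0, -1, 0, 0], [1, 0, -0.5, 0, 0], [1, 0, 0, 0, 0]]}}

```text
t: 35.9
eef_pos: [510.3, -259.9, -11.0]
tcp_rot: [1.451, 1.564, 2.591]
ft_force: [-12.9, 3.9, 4.7]
opening: 0.271
```

```bash
python3 - <<'E'
from h import *
rep()
E
```

```text
frame [-42.8 -28.4] z 21.3 F [-13.4  -1.9] 4.7 op 25.7 M [ 0.67  2.12 -0.06] t 35.9
```

Home. I'll release and go for the last thin blade.

>>> {"fn": "apply_moves", "kwargs": {"increments": [[1, 0.5, 1, 0, 0], [1, 0, 0, 0, 0], [0.55, 0, 0, 0, 0], [0.55, 0, 0, 0, 0], [0.55, 0, 0, 0, 0], [0.55, 0, 0, 0, 0], [0.55, -20, 0, 0, 0], [0.55, -30, 0, 0, 0], [0.55, -40, 0, 0, 0], [0.55, 0, 0, 0, 0]]}}

```text
t: 36.9
eef_pos: [514.2, -262.2, 83.3]
tcp_rot: [-1.712, 1.563, -0.572]
ft_force: [-0.1, -0.3, 0.6]
opening: 0.451
```

```bash
python3 - <<'E'
from h import *
rep(); to((425.8,-81.2,107-ZB),-24.7)
c=cam('side'); [print(b) for b in blades(c,(260,180,410,275))]
c=cam('top'); [print(b) for b in blades(c,(255,180,400,290))]
E
```

```text
frame [-38.3 -28.9] z 115.6 F [ 0.  -0.3] 0.6 op 42.9 M [ 0.04  0.01 -0.01] t 36.9
turn -0.0 shift [  7.4 156.  127.6] j6 -1.73
(array([ 509.4, -261.3]), np.float64(-40.4), array([40., 68.]), np.int32(184))
(array([ 533.3, -208.7]), np.float64(-37.5), array([40., 68.]), np.int32(206))
(array([ 557.5, -155.7]), np.float64(-34.4), array([37., 69.]), np.int32(218))
(array([426.6, -83. ]), np.float64(-35.8), array([37., 64.]), np.int32(256))
(array([ 550. , -324.9]), np.float64(72.9), array([ 50., 102.]), np.int32(369))
(array([ 380.8, -280.1]), np.float64(-33.7), array([  6., 206.]), np.int32(177))
```

>>> {"fn": "apply_moves", "kwargs": {"increments": [[0.5, 0, 40, 0, 0], [0.5, 0, 40, 20, 0], [0.5, 0, 30, 35, 0], [0.5, 0, 26, 35, 0], [0.5, 0, 20, 37.5, 0], [0.5, 20, 0, 0, 0], [0.5, 20, 0, 0, 0], [0.5, 20, 0, 0, 0], [0.5, 0, 0, 0, 0]]}}

```text
t: 37.9
eef_pos: [422.3, -79.3, 16.5]
tcp_rot: [1.646, 1.566, 2.786]
ft_force: [0.7, 0.4, 0.3]
opening: 0.502
```

```bash
python3 - <<'E'
from h import *
rep(); to((425.8,-81.2,16-ZB),-25)
E
```

```text
frame [-198.2   98.9] z 48.8 F [0.5 0.7] 0.3 op 47.7 M [-0.03 -0.02  0.04] t 37.9
turn 0.3 shift [32.8 -4.2 -0.2] j6 -1.48
```

>>> {"fn": "apply_moves", "kwargs": {"increments": [[0.5, 15, -4, 0, 0], [0.5, 10, 0, 0, 0], [0.5, 6, 0, 0, 0], [0.5, 0, 0, 0, 0], [1, 0, 0, 0, 0], [1, 0, 0, 0, 0], [1, 0, 0, 0, 0], [1, 0, 0, 0, 0], [1, 0, 0, 0, 0], [1, 0, 0, 0, 0]]}}

```text
t: 38.9
eef_pos: [427.6, -81.7, -11.7]
tcp_rot: [-1.361, 1.57, -0.221]
ft_force: [-0.4, 0.5, 6.7]
opening: 0.268
```

```bash
python3 - <<'E'
from h import *
rep(); to((*fr(-95,-86.7),20-ZB),-24.7)
E
```

```text
frame [-192.4   99. ] z 20.6 F [-0.6  0.3] 6.7 op 25.5 M [0.01 0.08 0.08] t 38.9
turn -0.0 shift [   0.6  -97.4 -185.7] j6 -1.48
```

>>> {"fn": "apply_moves", "kwargs": {"increments": [[1, -20, 0, 0, 0], [1, -30, 0, -10, 0], [1, 0, 0, -44, 0], [1, 0, 0, -44, 0], [1, 0, 0, -44, 0], [1, 0, 0, -44, 0], [1, 0, -40, 0, 0], [1, 0, -35, 0, 0], [1, 0, -20, 0, 0], [1, 0, 0, 0, 0]]}}

```text
t: 39.9
eef_pos: [437.6, -291.5, 37.7]
tcp_rot: [-1.772, 1.569, -0.632]
ft_force: [0.0, -0.6, -1.3]
opening: 0.274
```

>>> {"fn": "apply_moves", "kwargs": {"increments": [[1, 20, 0, 0, 0], [1, 20, 0, 0, 0], [1, 5, 0, 0, 0], [1, 0, 0, 0, 0]]}}

```text
t: 40.3
eef_pos: [435.1, -289.7, -7.5]
tcp_rot: [1.258, 1.569, 2.398]
ft_force: [-1.0, 0.3, -1.2]
opening: 0.275
```

```bash
python3 - <<'E'
from h import *
rep(); to((*fr(-95,-86.7),21.6-ZB),-24.7)
E
```

```text
frame [-98.6 -86.8] z 24.8 F [-1.1 -0.1] -1.2 op 26.1 M [-0.01 -0.01  0.01] t 40.3
turn -0.0 shift [ 3.1 -3.6  0.1] j6 -1.85
```

>>> {"fn": "apply_moves", "kwargs": {"increments": [[1, 2, -5, 0, 0], [1, 1, -5, 0, 0], [1, 0, -5, 0, 0], [1, 0, -5, 0, 0], [1, 0, -4, 0, 0], [1, 0, -3, 0, 0], [1, 0, 0, 0, 0]]}}

```text
t: 41.0
eef_pos: [460.8, -301.8, -10.1]
tcp_rot: [-1.521, 1.571, -0.381]
ft_force: [-0.7, 0.1, -0.9]
opening: 0.269
```

>>> {"fn": "apply_moves", "kwargs": {"increments": [[1, 0, -2, 0, 0], [1, 0, -2, 0, 0], [1, 0, -1, 0, 0], [1, 0, 0, 0, 0]]}}

```text
t: 41.4
eef_pos: [465.0, -303.5, -10.2]
tcp_rot: [0.995, 1.57, 2.134]
ft_force: [0.8, 1.3, -1.9]
opening: 0.273
```

```bash
python3 - <<'E'
from h import *
rep()
E
```

```text
frame [-65.7 -86.9] z 22.1 F [0.2 1.5] -1.9 op 26.0 M [ 0.33 -0.13  0.08] t 41.4
```

>>> {"fn": "apply_moves", "kwargs": {"increments": [[1, 0, -1, 0.3, 0], [1, 0, -2, 0, 0], [1, 0, -2, 0, 0], [1, 0, 0, 0, 0]]}}

```text
t: 41.8
eef_pos: [470.1, -305.7, -10.1]
tcp_rot: [-1.596, 1.57, -0.457]
ft_force: [1.3, 1.3, -1.3]
opening: 0.272
```

```bash
python3 - <<'E'
from h import *
rep()
E
```

```text
frame [-60.2 -86.8] z 22.2 F [0.7 1.8] -1.3 op 25.8 M [ 0.12 -0.19  0.09] t 41.8
```

>>> {"fn": "apply_moves", "kwargs": {"increments": [[1, 0, -2, 0.3, 0], [1, 0, -2, 0, 0], [1, 0, -2, 0, 0], [1, 0, -2, 0, 0], [1, 0, 0, 0, 0]]}}

```text
t: 42.3
eef_pos: [477.3, -308.8, -10.1]
tcp_rot: [-1.526, 1.571, -0.387]
ft_force: [0.1, -0.1, -2.5]
opening: 0.273
```

>>> {"fn": "apply_moves", "kwargs": {"increments": [[1, 0, -2, 0, 0], [1, 0, -2, 0, 0], [1, 0, -1.5, 0, 0], [1, 0, -1, 0, 0], [1, 0, 0, 0, 0]]}}

```text
t: 42.8
eef_pos: [483.1, -311.4, -10.1]
tcp_rot: [-1.114, 1.571, 0.025]
ft_force: [0.2, -0.7, -1.5]
opening: 0.276
```

```bash
python3 - <<'E'
from h import *
rep()
E
```

```text
frame [-46.  -86.5] z 22.2 F [ 0.5 -0.5] -1.5 op 26.2 M [ 0.03 -0.03  0.05] t 42.8
```

>>> {"fn": "apply_moves", "kwargs": {"increments": [[1, 0, -1, 0, 0], [1, 0, -1, 0, 0], [1, 0, -1, 0, 0], [1, 0, 0, 0, 0]]}}

```text
t: 43.2
eef_pos: [485.0, -312.1, -10.2]
tcp_rot: [1.341, 1.569, 2.48]
ft_force: [-4.4, 1.2, 0.2]
opening: 0.271
```

>>> {"fn": "apply_moves", "kwargs": {"increments": [[1, 0, -1, 0, 0], [1, 0, -1, 0, 0], [1, 0, 0, 0, 0]]}}

```text
t: 43.5
eef_pos: [485.1, -312.0, -10.5]
tcp_rot: [1.382, 1.565, 2.521]
ft_force: [-12.3, 2.2, 4.4]
opening: 0.27
```

```bash
python3 - <<'E'
from h import *
rep()
E
```

```text
frame [-43.8 -86.2] z 21.8 F [-12.1  -3.2] 4.4 op 25.7 M [ 0.59  2.16 -0.15] t 43.5
```

>>> {"fn": "apply_moves", "kwargs": {"increments": [[1, 0.6, 1, 0, 0], [1, 0, 0, 0, 0], [0.55, 0, 0, 0, 0], [0.55, 0, 0, 0, 0], [0.55, 0, 0, 0, 0], [0.55, 0, 0, 0, 0], [0.55, -20, 0, 0, 0], [0.55, -30, 0, 0, 0], [0.55, -40, 0, 0, 0], [0.55, -40, 0, 0, 0]]}}

```text
t: 44.5
eef_pos: [486.5, -312.8, 120.5]
tcp_rot: [1.092, 1.57, 2.232]
ft_force: [0.3, -0.1, -0.6]
opening: 0.453
```

>>> {"fn": "apply_moves", "kwargs": {"increments": [[1, 0, 35, 0, 0], [1, 0, 35, 0, 0], [1, 0, 35, 0, 0], [1, 0, 35, 0, 0], [1, 0, 35, 0, 0], [1, 0, 0, 0, 0]]}}

```text
t: 45.1
eef_pos: [324.7, -237.7, 119.4]
tcp_rot: [1.2, 1.569, 2.339]
ft_force: [-0.8, -0.6, 0.6]
opening: 0.025
```

```bash
python3 - <<'E'
from h import *
rep(); to((*fr(30,-178),120-ZB),-24.7)
c=cam('side'); [print(b) for b in blades(c,(260,160,410,275))]
c2=cam('top'); [print(b) for b in blades(c2,(255,150,410,290))]
a=[cv2.resize(x,(400,440),interpolation=cv2.INTER_CUBIC) for x in (c['bgr'][120:230,260:360],c2['bgr'][140:250,315:415])]
cv2.imwrite('pics/in.png',np.hstack(a))
E
```

```text
frame [-220.6  -85.8] z 151.7 F [-0.5 -0.8] 0.6 op 2.3 M [-0.02  0.01  0.04] t 45.1
turn -0.1 shift [  31.2 -250.7  -92.2] j6 -1.94
(array([ 634.4, -407.3]), np.float64(72.7), array([ 61., 102.]), np.int32(258))
(array([ 318.8, -482.4]), np.float64(88.3), array([31., 76.]), np.int32(113))
(array([ 484.5, -314.1]), np.float64(-39.9), array([41., 68.]), np.int32(171))
(array([ 509.5, -261.3]), np.float64(-40.2), array([40., 68.]), np.int32(185))
(array([ 533.6, -208.5]), np.float64(-37.8), array([40., 69.]), np.int32(206))
(array([ 557.7, -155.7]), np.float64(-34.0), array([37., 69.]), np.int32(218))
(array([ 636.6, -365.4]), np.float64(54.5), array([39., 71.]), np.int32(350))
(array([ 554.6, -154.1]), np.float64(-23.7), array([21., 58.]), np.int32(163))
(array([ 529.9, -206.7]), np.float64(-24.9), array([21., 60.]), np.int32(167))
(array([ 490.1, -290.6]), np.float64(-63.5), array([20., 98.]), np.int32(136))
```

View pics/in.png

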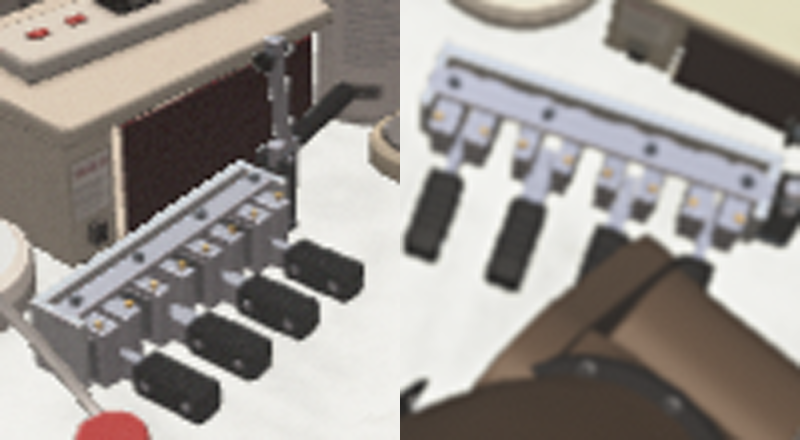

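All four blades sit in the gaps with shoulders at the mouths, evenly aligned (side crop handles at (177,387), (230,345), (278,307), (323,270)), and the clamp is still open. Now to shut it.

>>> {"fn": "apply_moves", "kwargs": {"increments": [[1, 0, 0, -46, 0], [1, 0, 0, -46, 0], [1, 0, -42, 0, 0], [1, 0, -42, 0, 0], [1, 0, -42, 0, 0], [1, 0, -42, 0, 0], [1, 0, -42, 0, 0], [1, 0, -41, 0, 0], [1, 0, 0, 0, 0], [1, 16, 0, 0, 0]]}}

```text
t: 46.2
eef_pos: [519.3, -429.2, 103.8]
tcp_rot: [-1.899, 1.568, -0.758]
ft_force: [1.3, 0.4, -0.3]
opening: 0.005
```

>>> {"fn": "apply_moves", "kwargs": {"increments": [[1, 16, 0, 0, 0], [1, 0, 0, 0, 0]]}}

```text
t: 46.4
eef_pos: [516.9, -427.7, 85.0]
tcp_rot: [1.178, 1.567, 2.318]
ft_force: [0.1, 0.2, -0.0]
opening: 0.003
```

```bash
python3 - <<'E'
from h import *
rep(); to((*fr(30,-178),119-ZB),-24.7)
E
```

```text
frame [  33.3 -178.1] z 117.3 F [0.  0.3] -0.0 op 0.3 M [ 0.01  0.   -0.03] t 46.4
turn -0.0 shift [-1.7  3.3  0.1] j6 -1.93
```

>>> {"fn": "apply_moves", "kwargs": {"increments": [[1, 0, 3, 8, 0], [1, 0, 0, 8, 0], [1, 0, 0, 8, 0], [1, 0, 0, 8, 0], [1, 0, 0, 8, 0], [1, 0, 0, 8, 0], [1, 0, 0, 8, 0], [1, 0, 0, 8, 0]]}}

```text
t: 47.2
eef_pos: [541.4, -368.2, 87.2]
tcp_rot: [0.726, 1.57, 1.866]
ft_force: [0.1, -0.2, -0.8]
opening: 0.005
```

>>> {"fn": "apply_moves", "kwargs": {"increments": [[1, 0, 0, 8, 0], [1, 0, 0, 8, 0], [1, 0, 0, 8, 0], [1, 0, 0, 8, 0], [1, 0, 0, 8, 0], [1, 0, 0, 8, 0], [1, 0, 0, 6, 0], [1, 0, 0, 0, 0], [1, 0, 0, 0, 0]]}}

```text
t: 48.1
eef_pos: [563.8, -319.9, 87.3]
tcp_rot: [-1.62, 1.571, -0.481]
ft_force: [-0.2, 0.7, -0.4]
opening: 0.005
```

```bash
python3 - <<'E'
from h import *
rep()
E
```

```text
frame [ 30.9 -60.5] z 119.6 F [-0.5  0.6] -0.4 op 0.5 M [-0.   -0.   -0.03] t 48.1
```

>>> {"fn": "apply_moves", "kwargs": {"increments": [[1, -40, 0, 0, 0], [1, -40, 0, 0, 0], [1, -30, 20, 0, 0], [1, 0, 42, 0, 0], [1, 0, 42, 0, 0], [1, 0, 42, 0, 0], [1, 0, 42, 0, 0], [1, 0, 30, 0, 0], [1, 0, 0, 0, 0], [1, 0, 0, 0, 0]]}}

```text
t: 49.1
eef_pos: [365.9, -229.3, 197.9]
tcp_rot: [-1.81, 1.569, -0.671]
ft_force: [0.2, 0.1, -0.1]
opening: 0.006
```

```bash
python3 - <<'E'
from h import *
rep()
c=cam('side'); [print(b) for b in blades(c,(260,160,410,275))]
print('pot',proj(c,[567,-50,57]))
c2=cam('top')
a=[cv2.resize(x,(400,440),interpolation=cv2.INTER_CUBIC) for x in (c['bgr'][120:230,260:360],c2['bgr'][140:250,315:415])]
cv2.imwrite('pics/fin.png',np.hstack(a))
E
```

```text
frame [-186.7  -60.9] z 230.2 F [0.2 0.2] -0.1 op 0.6 M [ 0.01 -0.04  0.01] t 49.1
(array([ 635.9, -406.6]), np.float64(75.7), array([ 59., 102.]), np.int32(248))
(array([ 484.5, -314.1]), np.float64(-39.9), array([41., 68.]), np.int32(171))
(array([ 509.8, -261.6]), np.float64(-40.3), array([40., 69.]), np.int32(187))
(array([ 533.2, -208.4]), np.float64(-38.7), array([40., 68.]), np.int32(204))
(array([ 557.5, -155.7]), np.float64(-34.4), array([37., 69.]), np.int32(218))
pot [[288.76278413 229.14573378]]
```

View pics/fin.png

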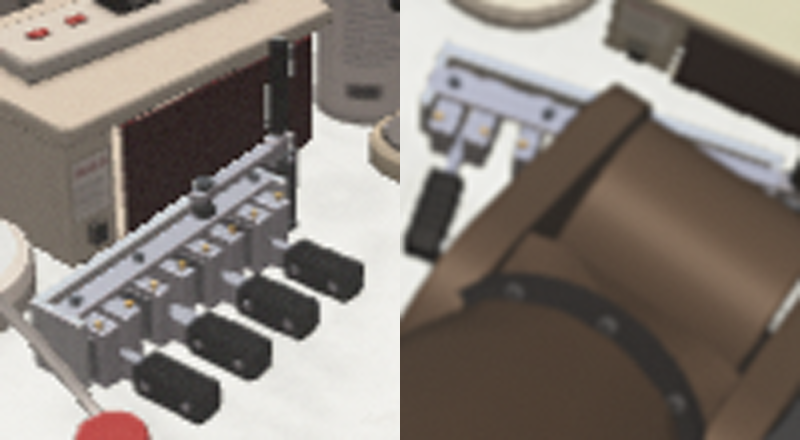

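```bash
python3 -c "
from h import *
print(env.job_done())"
```

```text
the job is handed in; nothing more can be done
None
```

I opened the clamp, put all four blades home in the gaps and shut the clamp again. The job was handed in at about 49 s on the clock, with the arm clear of everything.

| Gap (from +y end) | Width | Blade |
|---|---|---|
| 1 | 6 mm | thin |
| 2 | 14 mm | thick |
| 3 | 10 mm | middle |
| 4 | 6 mm | thin |

- **Fit:** each nose went in without jamming. Each shoulder then stopped the blade with a mainly axial 7–13 N push.
- **Last pictures:** the clamp handle stands upright with the arm level on the keeper bar, as at the start. By the side camera the handle centres lie 44–45 mm in front of the plates, where 46 is ideal and about 2 mm is measuring noise. They did not move when the clamp was shut. The red-capped pot looked unmoved; I did not check the tray items again at the end.
- **What disagreed:** the reported TCP height was 32 mm lower than true. I found this by touching the bench (about 60 N for a moment, with the fingers only) and corrected for it from then on. The two cameras differed by up to about 7 mm at the stack, so I relied on contact for the final fit. The arm blocked most of the top camera's view in the last check, so the final look at the clamp and at gaps 2–4 rests on the side camera.

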